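Return the meal tallies and set the count dial

TASK

Return today's meal tallies: push every wooden tally lying on the table through the slot of the grey return box so that it drops inside. Set the box's click dial, which still shows an old count, to the number of tallies returned, the pointer clicked fully in at that mark (the long mark is 0, one click for each mark clockwise). Leave the lunch carrier, the round boxes and the cup where they are.

Things in the scene. Friction and masses are not known exactly. Their poses are not given: they have to be found in the camera images.
- chute: Fixed grey tally return box, stands turned by its yaw. Origin on the table under the middle of the closed bin, z up, front on its -x side. Bin 160 (x) by 130 (y) mm, walls 135 mm high, clear lid to 139 mm, hollow down to a 5 mm floor. In front is a posting shelf with the slot at its end; on the -y side a wing 85 mm high (x = -80..50, y = -175..-65 mm) carries the dial.
- shelf (a point): Middle of the flat top of the solid posting shelf, 110 mm above the table, axes as the box: box x = -185..-80 mm, y = -65..65 mm. Lips 14 mm high along both sides, 120 mm apart inside. At the bin end two guides 14 mm high narrow from about 96 mm apart at box x = -105 mm to the slot. The shelf ends at box x = -80 mm; a tally whose tail is pushed past that edge falls in by itself.
- slot (a point): Centre of the slot, at the lintel: 53 mm wide, 13 mm high, lower edge level with the shelf (110 mm above the table). Axes as the box: x points in through the slot; it lies at box x = -70, y = 0. The lintel over the slot (123 to 135 mm high) begins at x = -70 mm, 10 mm beyond the end of the shelf, so fingers on the shelf can push up to there.
- dial_axis (a point): Point on the dial's vertical axis, inside its grip, 111 mm above the table and 26 mm above the wing's flat top; at x = -25, y = -120 mm in the box's frame. The dial: a black disc 54 mm across, its top 11 mm above the wing, and across it an upright grey bar 52 long, 13 thick, reaching from 11 to 36 mm above the wing. A white line on one end of the bar is the pointer.
- dial (a joint): Dial angle, rad: count k reads 0.5236 k. Click stops every 30 degrees hold with about 0.1 N m; between two it springs to the nearer. Eleven black marks stand for 0 to 10 (ends just beyond); 0 is the long mark, towards the box's own -x. Grows clockwise from above: pointer direction = box yaw + pi - value. Starts at an old count of 7 to 9. Turn by up to two clicks a grip.
- tally1_c (a point): Meal tally: a flat wooden plate 76 (its x) by 46 (its y) by 8 (z) mm, 34 g, with a steel eyelet near one end, all alike, either face and either end may go first. Point at its centre, half-way up (4 mm over what it lies on). Lies flat on the table; 3 to 5 of the five are present.
- tally2_c (a point): Meal tally: a flat wooden plate 76 (its x) by 46 (its y) by 8 (z) mm, 34 g, with a steel eyelet near one end, all alike, either face and either end may go first. Point at its centre, half-way up (4 mm over what it lies on). Lies flat on the table; 3 to 5 of the five are present.
- tally3_c (a point): Meal tally: a flat wooden plate 76 (its x) by 46 (its y) by 8 (z) mm, 34 g, with a steel eyelet near one end, all alike, either face and either end may go first. Point at its centre, half-way up (4 mm over what it lies on). Lies flat on the table; 3 to 5 of the five are present.
- tally4_c (a point): Meal tally: a flat wooden plate 76 (its x) by 46 (its y) by 8 (z) mm, 34 g, with a steel eyelet near one end, all alike, either face and either end may go first. Point at its centre, half-way up (4 mm over what it lies on). Lies flat on the table; 3 to 5 of the five are present.
- tally5_c (a point): Meal tally: a flat wooden plate 76 (its x) by 46 (its y) by 8 (z) mm, 34 g, with a steel eyelet near one end, all alike, either face and either end may go first. Point at its centre, half-way up (4 mm over what it lies on). Lies flat on the table; 3 to 5 of the five are present.
- carrier: Cylindrical steel lunch carrier, 116 mm across, 194 mm high with its handle; a bystander, to be left alone. Origin: centre of its underside.
- box_orange: Small round orange plastic box, 98 mm across, 48 mm high; a bystander, to be left alone. Origin: centre of its underside.
- box_teal: Small round teal plastic box, 98 mm across, 48 mm high; a bystander, to be left alone. Origin: centre of its underside.
- cup: Short white ceramic cup with a chipped rim, 84 mm across, 60 mm high; a bystander, to be left alone. Origin: centre of its underside.
Things that resemble listed ones, but are neither listed nor needed, are in the scene too. Leave any blue or pink look-alike of the part that bears tally2_c alone.

How it is judged:
By the outcome, as a careful person would: the job done as asked, in the order asked, and still so for the second after the job is handed in, with the robot touching nothing.
Of tally3, tally4, tally5 only 1 to 3 are there at a start; the rules pass over those that are not, and their reading is None.
At some moment in a run one of tally1, tally2, tally3, tally4, tally5 may be knocked a few centimetres aside while the robot is not near it.
Once in a run the grip may slacken for a moment while it holds something.
It also fails if it takes over 210 s, if anything falls off the work surface, if the arm or the gripper's body presses on something with over 40 N, if the wrist force passes 120 N, or if a joint passes its speed limit or range.

ROBOT

A 6-joint arm with a two-finger parallel gripper is mounted at the origin on the work surface. World frame = base frame: x ahead of the robot, y to its left, z up, the work surface at z = 0. Lengths are in m, angles in rad, forces in N, time in s.
With the tool pointing down it reaches from about 0.325 to 0.85 m from the base axis. Payload 15.5 kg.
Tool frame: the origin (TCP) lies midway between the tips of the shut fingers; the grasp point (between the pads) lies 19 mm behind it; z points along the fingers, y is the direction in which the jaws open and shut (so a half turn about z gives the same grasp; the last joint's range is limited). The gripper opens to 91 mm and grips with 3 to 60 N. Pads are 32 mm wide; open, the fingers measure 118 mm over their backs; the gripper's body (76 mm by 178 mm) begins 60 mm behind the grasp point.
Start: joints at [1.19, 0.494, 1.345, -0, 1.302, -0.096], TCP at [0.176, 0.6, 0.19] pointing down, gripper open.
Joint ranges: [-2.91, 2.91], [-0.82, 2.16], [0.22, 2.67], [-1.22, 4.37], [0.12, 2.79], [-3.08, 3.08]. Speed limits (rad/s): [1.89, 1.89, 2.57, 3.01, 3.01, 3.01].

INTERFACE

Orientations are given as a 3x3 rotation matrix whose columns are the frame's x, y, z axes.
In Python, from cell import bot gives the robot as it stands.
- The arm moves only by the tool jog_arm, never from a script. Its argument "moves" is a list of rows, each an object of numbers: "dx", "dy", "dz": the shift along the tool's x, y, z in units of 1000 mm (1.0 is 1000 mm); "wx", "wy", "wz": the turn, a rotation vector about the tool's x, y, z in units of 90 degrees (1.0 is 90 degrees); "claw": the opening, from -1 (shut) to 1 (fully open), so that 0 is half open. A call has 1 to 20 rows; each row is the pose to reach, as a shift and turn from the pose measured when the call began, along the tool's axes at that moment; what a row does not reach only later rows make up. A row lasts 1/10 s, in which the tool goes at most 50 mm and 8.59 degrees, less where a joint would pass 70% of its speed; a pose out of reach is approached as far as the arm can. A call with a number of a shift or a turn outside -1 to 1 is refused whole. A call with a gripper value outside its range is refused whole. The fingers move at their own pace and stop on an object; "newtons" is the grip in N (left out, the last holds). Time passes only in rows, so rows that repeat a pose let the fingers close. It gives the time, the measured TCP pose, the force and the opening at its end, in the units of the state.
- bot.get_obs(): the state, without advancing time (a new reading comes with each control period).
- bot.grab_frame(name): name is "scene" or "top" or "wrist"; returns the picture (480x640x3 uint8, red, green, blue); there is no depth.
- bot.camera_params(name): a dict with "fx", "fy", "cx", "cy" (pixels), "distortion" ([k1, k2, p1, p2, k3] as OpenCV has them; the pictures are not rectified), "R" (3x3) and "t" (3): a world point X has camera coordinates R X + t. Camera axes: x right, y down, z forward; pixel columns grow to the right and rows downward; lengths in m; the calibration is good to about 2 mm. A picture is of the moment at which its call begins: read the wrist's pose just before it. camera_params takes no time and is no camera call; for the wrist camera it gives the pose at the moment of the call.
- bot.job_done(): hands the job in, once; it reports no verdict.
The state is a dict: "clock": time; "qpos": joint angles; "dq": joint speeds; "tau": joint torques, N m; "ee_pos": TCP position; "orientation": TCP orientation; "wrist_force": force on the tool from outside, world axes, zero at the start; "moment": the same for the moment, N m; "finger_gap": finger opening in m.
Only numpy, scipy, OpenCV 4.12 (cv2) and the standard library are available. Lean on these libraries where they do the work, as an engineer would, in place of code of your own. Each camera call takes 0.05 s, during which the arm holds its last target.

## Working session

There is one attempt and no reset: what is moved stays moved. The work goes in short steps, Python scripts to look and compute and a tool call to move; the robot and the scene stay as the last step left them, time stands still between calls to the robot, and variables do not carry over. Pictures are saved under pics/ and viewed, and the job is handed in when it is done.

Besides the shell and the picture viewer there is one more tool, called after "Call:" as name(argument=value, ...), one argument or row to a line, values as JSON. jog_arm: Moves the arm, as the interface text tells. Shifts and turns lie within -1 to 1; 1 stands for 1000 mm of shift or 90 degrees of turn. Its arguments: {"type":"object","properties":{"moves":{"type":"array","items":{"type":"object","properties":{"dx":{"type":"number","minimum":-1,"maximum":1},"dy":{"type":"number","minimum":-1,"maximum":1},"dz":{"type":"number","minimum":-1,"maximum":1},"wx":{"type":"number","minimum":-1,"maximum":1},"wy":{"type":"number","minimum":-1,"maximum":1},"wz":{"type":"number","minimum":-1,"maximum":1},"claw":{"type":"number"}}}},"newtons":{"type":"number"}},"required":["moves"]}

```bash
ls; mkdir -p pics; python3 - <<'E'
from cell import bot
import cv2
o=bot.get_obs();print({k:(v if not hasattr(v,'round') else v) for k,v in o.items()})
for n in ['scene','top','wrist']:
    p=bot.camera_params(n);print(n,p)
    cv2.imwrite(f'pics/a_{n}.png',bot.grab_frame(n)[:,:,::-1])
E
```

```text
pics
{'clock': 0.0, 'qpos': array([ 1.19050291e+00,  4.94209960e-01,  1.34615390e+00,  1.56542522e-05,
        1.30247894e+00, -9.54602129e-02]), 'dq': array([-0.00077454, -0.00036867, -0.00039298,  0.00080244,  0.00080247,
       -0.00164147]), 'tau': array([ 1.90478881e-03, -8.78831434e+01, -3.81832051e+01,  7.08435941e-02,
        5.37780987e-02, -7.89447108e-05]), 'ee_pos': array([0.17543527, 0.59943792, 0.18891392]), 'orientation': array([[-9.59707335e-01,  2.81001071e-01, -4.78058893e-04],
       [ 2.81001446e-01,  9.59706649e-01, -1.15522194e-03],
       [ 1.34177697e-04, -1.24301021e-03, -9.99999218e-01]]), 'wrist_force': array([0.1672962 , 0.08418159, 0.68715186]), 'moment': array([-0.01056296,  0.01690511,  0.01344692]), 'finger_gap': 0.09102824253014412}
scene {'fx': 489.5556950094304, 'fy': 489.5556950094304, 'cx': 316.7053586191751, 'cy': 239.94223545677775, 'distortion': array([-0.06830317,  0.        ,  0.        ,  0.        ,  0.        ]), 'R': array([[-0.71617861,  0.69785427, -0.00936028],
       [ 0.52183017,  0.52653017, -0.67116262],
       [-0.46344523, -0.485
[... 173 characters left out ...]
2402147, 'distortion': array([-0.00503753,  0.        ,  0.        ,  0.        ,  0.        ]), 'R': array([[-0.02438147, -0.999702  ,  0.00120488],
       [-0.97934947,  0.0236431 , -0.20078751],
       [ 0.20069919, -0.0060755 , -0.97963408]]), 't': array([0.06573508, 0.55758113, 1.33251484])}
wrist {'fx': 411.99744832946686, 'fy': 411.99744832946686, 'cx': 317.99717388745785, 'cy': 236.81220241495873, 'distortion': array([-0.02142128,  0.        ,  0.        ,  0.        ,  0.        ]), 'R': array([[ 0.28064137,  0.95981066, -0.00197763],
       [ 0.91750636, -0.26766578,  0.29417191],
       [ 0.28181999, -0.08437129, -0.95575048]]), 't': array([-0.62413535, -0.03298597,  0.39329952])}
```

View pics/a_top.png

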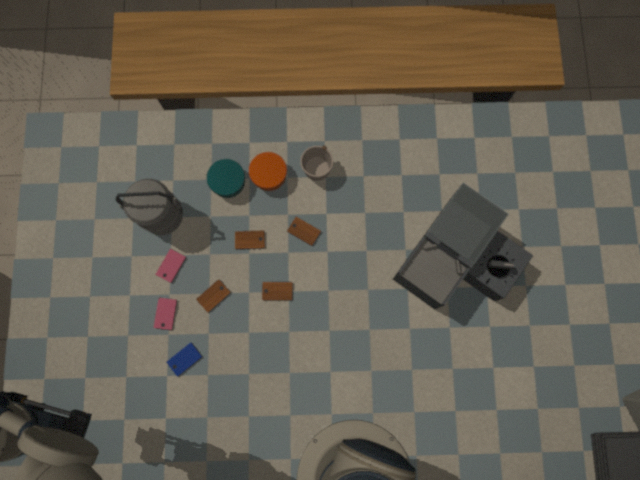

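View pics/a_scene.png

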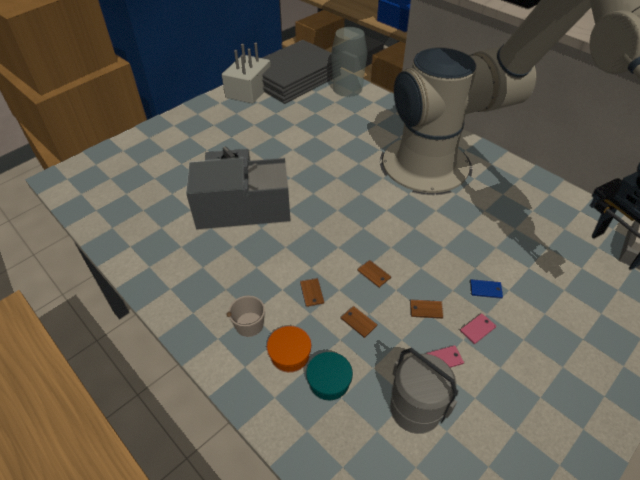

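View pics/a_wrist.png

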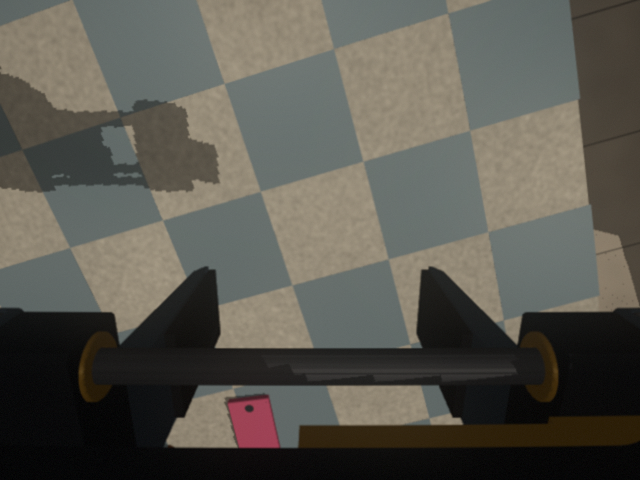

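Both views show four wooden tallies, at top pixels (250,240), (304,231), (278,291) and (214,296). The pink and blue plates are look-alikes, so I'll leave them. Next I'll measure the tallies and the box.

```bash
cat > h.py <<'E'
from cell import bot
import cv2, numpy as np
def par(n):
    p=bot.camera_params(n);K=np.array([[p['fx'],0,p['cx']],[0,p['fy'],p['cy']],[0,0,1]])
    return K,np.array(p['distortion']),np.array(p['R']),np.array(p['t'])
def toplane(P,uv,z):
    K,D,R,t=P
    u=cv2.undistortPoints(np.array(uv,float).reshape(-1,1,2),K,D).reshape(-1,2)
    d=np.c_[u,np.ones(len(u))]@R; c=-R.T@t
    s=(z-c[2])/d[:,2]
    return c+d*s[:,None]
def proj(P,X):
    K,D,R,t=P
    return cv2.projectPoints(np.array(X,float).reshape(-1,1,3),cv2.Rodrigues(R)[0],t,K,D)[0].reshape(-1,2)
def tallies(img,P,z=0.008):
    hsv=cv2.cvtColor(img,cv2.COLOR_RGB2HSV)
    m=cv2.inRange(hsv,(3,110,60),(18,255,200))
    out=[]
    cs,_=cv2.findContours(m,cv2.RETR_EXTERNAL,cv2.CHAIN_APPROX_NONE)
    for c in cs:
        if cv2.contourArea(c)<60: continue
        X=toplane(P,c.reshape(-1,2),z)[:,:2]
        r=cv2.minAreaRect((X*1000).astype(np.float32))
        (cx,cy),(w,h),a=r
        if w<h: a+=90; w,h=h,w
        if w>110 : continue
        out.append((np.round(c.reshape(-1,2).mean(0)),round(cx),round(cy),round(w),round(h),round((a+90)%180-90,1)))
    return out
E
python3 - <<'E'
from h import *
for n in ['top','scene']:
    im=cv2.imread(f'pics/a_{n}.png')[:,:,::-1].copy();P=par(n)
    for o in tallies(im,P):print(n,*o)
im=cv2.imread('pics/a_top.png')
cv2.imwrite('pics/box.png',cv2.resize(im[175:315,385:545],None,fx=4.5,fy=4.2,interpolation=cv2.INTER_CUBIC))
cv2.imwrite('pics/tl.png',cv2.resize(im[200:380,140:340],None,fx=4,fy=3.3,interpolation=cv2.INTER_CUBIC))
E
```

```text
top [277. 291.] 452 179 73 43 88.6
top [213. 296.] 444 338 74 45 -48.5
top [249. 240.] 584 248 74 45 89.9
top [303. 231.] 604 109 74 43 57.5
top [268. 170.] 767 201 105 97 -0.6
scene [358. 321.] 585 248 76 47 -89.0
scene [426. 309.] 444 339 75 48 -48.9
scene [312. 292.] 605 110 77 44 57.9
scene [374. 273.] 452 179 76 47 88.2
```

View pics/box.png

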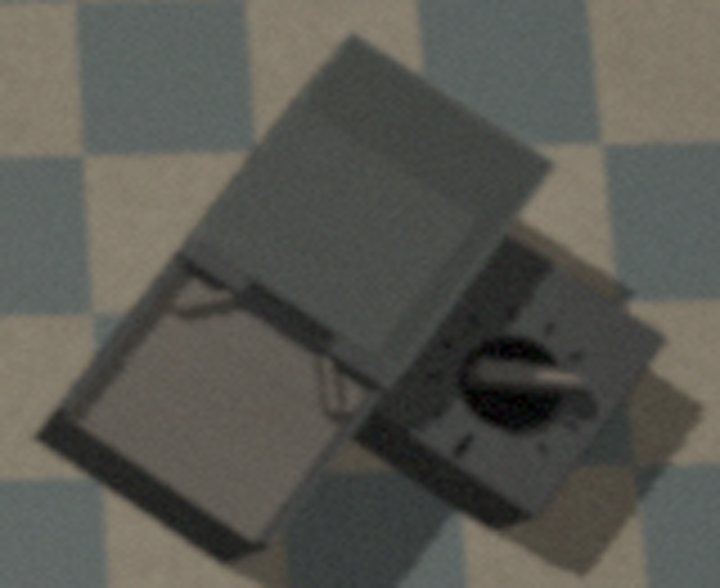

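View pics/tl.png

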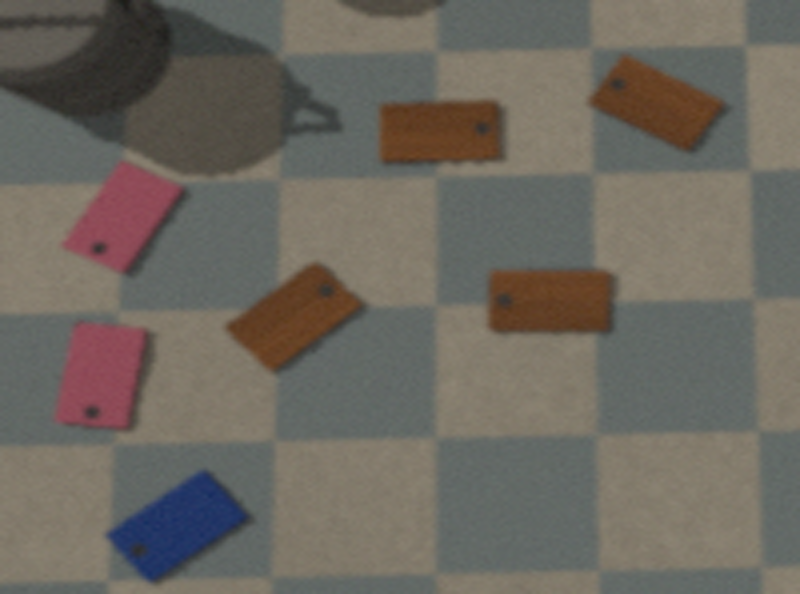

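```bash
cat >> h.py <<'E'
def boxmat(p):
    c,s=np.cos(p[2]),np.sin(p[2])
    return np.array([[c,-s],[s,c]]),np.array(p[:2])
def b2w(p,X):
    X=np.array(X,float).reshape(-1,3);R,t=boxmat(p)
    return np.c_[X[:,:2]@R.T+t,X[:,2]]
E
cat > fit.py <<'E'
from h import *
from scipy.optimize import least_squares
P=par('top')
M=[(80,65,139),(80,-65,139),(-80,65,139),(-80,-65,139),(-185,-65,124),(-185,65,124)]
M=np.array(M)/1000
uv=np.array([(352,35),(552,165),(185,252),(386,386),(265,545),(60,408)])/[4.5,4.2]+[385,175]
uv-=0.4
f=lambda p:(proj(P,b2w(p,M))-uv).ravel()
r=least_squares(f,[.5,-.3,-.6]);print(r.x,np.degrees(r.x[2]),r.fun.reshape(-1,2).round(2))
np.save('box.npy',r.x)
def loops():
    L=[]
    def rect(x0,x1,y0,y1,z):L.append([(x0,y0,z),(x1,y0,z),(x1,y1,z),(x0,y1,z)])
    rect(-80,80,-65,65,139);rect(-185,-80,-65,65,110);rect(-185,-80,-65,65,0);rect(-80,50,-175,-65,85)
    rect(-185,-80,-60,60,124)
    a=np.linspace(0,2*np.pi,40);L.append([(-25+27*np.cos(t),-120+27*np.sin(t),96) for t in a])
    return L
def draw(n,im,p,f):
    Q=par(n);im=cv2.resize(im,None,fx=f,fy=f,interpolation=cv2.INTER_CUBIC)
    for l in loops():
        q=(proj(Q,b2w(p,np.array(l)/1000))+.5)*f
        cv2.polylines(im,[q.astype(np.int32)],True,(0,0,255),1)
    return im
a=draw('top',cv2.imread('pics/a_top.png'),r.x,5)[875:1475,1950:2700]
b=draw('scene',cv2.imread('pics/a_scene.png'),r.x,5)[700:1200,850:1550]
cv2.imwrite('pics/ova.png',a);cv2.imwrite('pics/ovb.png',b)
E
python3 fit.py
```

```text
[ 0.5811014  -0.27566297 -0.6637112 ] -38.02785057845868 [[-0.19 -1.28]
 [ 1.52 -0.47]
 [-1.49  0.  ]
 [ 0.48  1.13]
 [ 0.26  0.68]
 [-0.58 -0.23]]
```

View pics/ova.png

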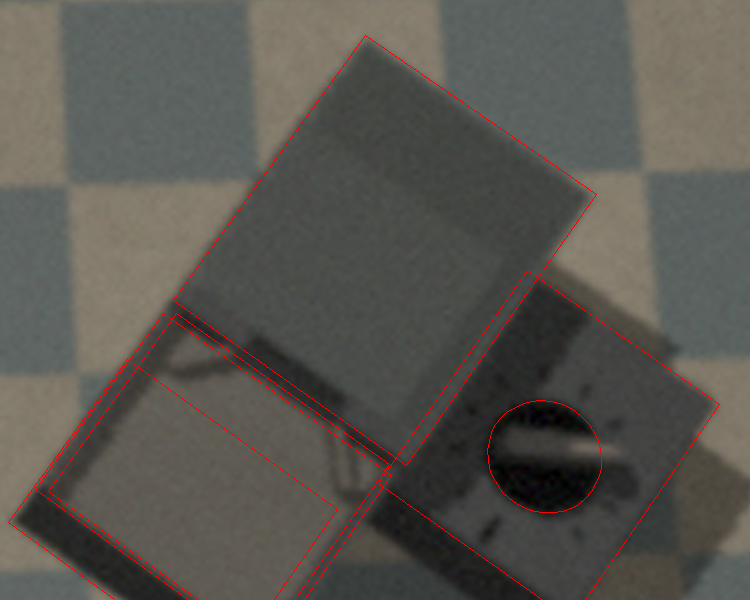

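View pics/ovb.png

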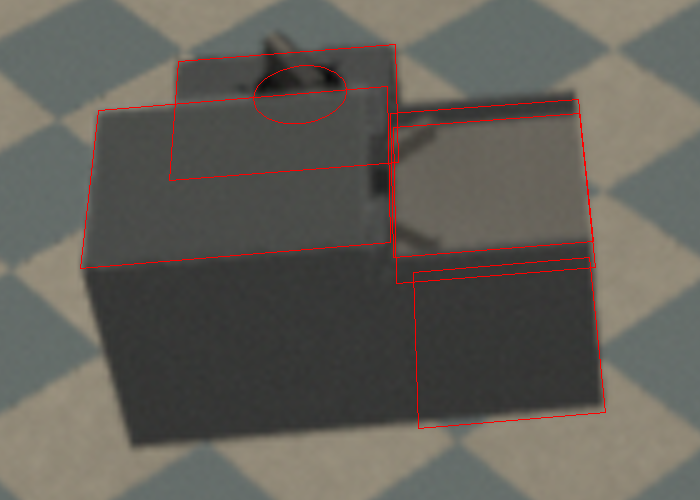

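```bash
cat > fit2.py <<'E'
import fit
from fit import *
S=par('scene')
M2=np.array([(-185,65,0),(80,65,0),(80,65,139),(-185,-65,124),(80,-65,139)])/1000
uv2=np.array([(602,404),(132,446),(84,268),(576,94),(98,112)])/5+[170,140]-.5
f2=lambda p:np.r_[f(p),(proj(S,b2w(p,M2))-uv2).ravel()]
r2=least_squares(f2,r.x,loss='soft_l1');print(r2.x,np.degrees(r2.x[2]),r2.fun.reshape(-1,2).round(1))
np.save('box.npy',r2.x)
p=r2.x
D=b2w(p,[(-.025,-.12,.11)])[0];print('dial',D)
# pointer: bar ends in top image, crop box coordinates
c=proj(P,[D])[0];print('dialpx',c)
for k in range(11):
    a=p[2]+np.pi-.5236*k
    print(k,proj(P,[[D[0]+.026*np.cos(a),D[1]+.026*np.sin(a),.121]])[0].round(1),end=' ')
for n,im in (('top',cv2.imread('pics/a_top.png')),('scene',cv2.imread('pics/a_scene.png'))):
    Q=par(n);c=proj(Q,[D])[0].astype(int)
    cr=cv2.resize(im,None,fx=12,fy=12,interpolation=cv2.INTER_CUBIC)
    for k in range(11):
        a=p[2]+np.pi-.5236*k
        q=(proj(Q,[[D[0]+.038*np.cos(a),D[1]+.038*np.sin(a),.085]])[0]+.5)*12
        cv2.putText(cr,str(k),tuple((q-6).astype(int)),0,.6,(0,255,255),1)
    x,y=c*12
    cv2.imwrite(f'pics/dial_{n}.png',cr[y-290:y+290,x-350:x+350])
E
python3 fit2.py
```

```text
[ 0.5811014  -0.27566297 -0.6637112 ] -38.02785057845868 [[-0.19 -1.28]
 [ 1.52 -0.47]
 [-1.49  0.  ]
 [ 0.48  1.13]
 [ 0.26  0.68]
 [-0.58 -0.23]]
[ 0.58092057 -0.27604067 -0.66346523] -38.01375766710714 [[-0.  -1.2]
 [ 1.7 -0.4]
 [-1.3  0.1]
 [ 0.7  1.2]
 [ 0.5  0.8]
 [-0.4 -0.1]
 [ 0.6  1.5]
 [-0.   1.2]
 [-0.7 -0.1]
 [ 0.3 -0.2]
 [ 0.  -0.5]]
dial [ 0.48732192 -0.35518795  0.11      ]
dialpx [500.40353149 264.90331611]
0 [495.7 273. ] 1 [491.9 268.5] 2 [490.7 262.9] 3 [492.5 257.6] 4 [496.8 254.1] 5 [502.4 253.2] 6 [507.9 255.3] 7 [511.8 259.8] 8 [513.  265.4] 9 [511.2 270.7] 10 [506.9 274.3]
```

View pics/dial_top.png

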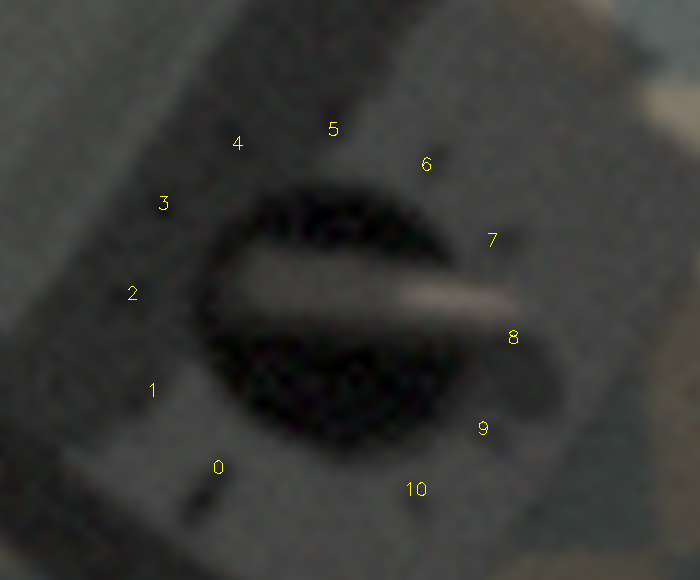

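View pics/dial_scene.png

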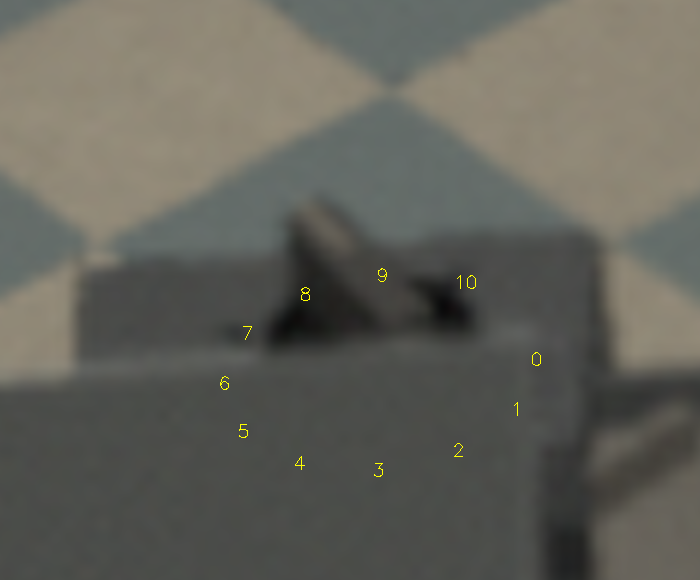

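Checking against the marks, the white pointer end sits at 8 (right-hand end, top px ~(511,264)), so it has to go down to 4. The tally positions from the two views agree to about 1 mm. Next is a planning helper.

```bash
cat >> h.py <<'E'
from scipy.spatial.transform import Rotation as Ro
def plan(*wps):
    """waypoints (x,y,z[m],angle deg of tool x, mod 180 free) -> rows from measured pose"""
    o=bot.get_obs();R0=np.array(o['orientation']);p0=np.array(o['ee_pos'])
    print('clock',round(o['clock'],2),'pos',p0.round(4),'ang',round(np.degrees(np.arctan2(R0[1,0],R0[0,0])),1),'gap',round(o['finger_gap'],4),'F',np.round(o['wrist_force'],1))
    for x,y,z,a in wps:
        best=None
        for k in (-360,-180,0,180,360):
            b=np.radians(a+k);c,s=np.cos(b),np.sin(b)
            R=np.array([[c,s,0],[s,-c,0],[0,0,-1]])
            q6=np.arctan2(y,x)+np.pi/2-b
            q6=(q6+np.pi)%(2*np.pi)-np.pi
            w=Ro.from_matrix(R0.T@R).as_rotvec()
            if best is None or np.linalg.norm(w)<best[0]: best=(np.linalg.norm(w),w,q6)
        d=R0.T@(np.array([x,y,z])-p0);w=best[1]/(np.pi/2)
        print('dx %.4f dy %.4f dz %.4f wx %.3f wy %.3f wz %.3f  q6 %.2f'%(*d,*w,best[2]))
bx=lambda x,y,z:b2w(np.load('box.npy'),[(x,y,z)])[0]
E
python3 -c "
from h import *
plan((.452,.179,.08,88.4),(.452,.179,.004,88.4))"
```

```text
clock 0.15 pos [0.1755 0.5996 0.1891] ang 163.7 gap 0.0911 F [-0.4  0.4 -0.4]
dx -0.3835 dy -0.3258 dz 0.1093 wx -0.001 wy 0.000 wz 0.836  q6 0.40
dx -0.3835 dy -0.3258 dz 0.1853 wx -0.001 wy 0.000 wz 0.836  q6 0.40
```

Call:
jog_arm(
  moves=[
    {"dx": -0.3835, "dy": -0.3258, "dz": 0.109, "wx": -0.001, "wz": 0.836, "claw": 1},
    {"dx": -0.3835, "dy": -0.3258, "dz": 0.109, "wx": -0.001, "wz": 0.836, "claw": 1},
    {"dx": -0.3835, "dy": -0.3258, "dz": 0.109, "wx": -0.001, "wz": 0.836, "claw": 1},
    {"dx": -0.3835, "dy": -0.3258, "dz": 0.109, "wx": -0.001, "wz": 0.836, "claw": 1},
    {"dx": -0.3835, "dy": -0.3258, "dz": 0.109, "wx": -0.001, "wz": 0.836, "claw": 1},
    {"dx": -0.3835, "dy": -0.3258, "dz": 0.109, "wx": -0.001, "wz": 0.836, "claw": 1},
    {"dx": -0.3835, "dy": -0.3258, "dz": 0.109, "wx": -0.001, "wz": 0.836, "claw": 1},
    {"dx": -0.3835, "dy": -0.3258, "dz": 0.109, "wx": -0.001, "wz": 0.836, "claw": 1},
    {"dx": -0.3835, "dy": -0.3258, "dz": 0.109, "wx": -0.001, "wz": 0.836, "claw": 1},
    {"dx": -0.3835, "dy": -0.3258, "dz": 0.109, "wx": -0.001, "wz": 0.836, "claw": 1},
    {"dx": -0.3835, "dy": -0.3258, "dz": 0.109, "wx": -0.001, "wz": 0.836, "claw": 1},
    {"dx": -0.3835, "dy": -0.3258, "dz": 0.109, "wx": -0.001, "wz": 0.836, "claw": 1},
    {"dx": -0.3835, "dy": -0.3258, "dz": 0.109, "wx": -0.001, "wz": 0.836, "claw": 1},
    {"dx": -0.3835, "dy": -0.3258, "dz": 0.109, "wx": -0.001, "wz": 0.836, "claw": 1},
  ],
)

```text
schema error: expected keys dx, dy, dz, wx, wy, wz, claw
```

```bash
python3 - <<'E'
from h import *
plan((.452,.179,.004,88.4))
im=bot.grab_frame('wrist');cv2.imwrite('pics/w1.png',im[:,:,::-1])
print(tallies(im,par('wrist')))
im=bot.grab_frame('top');cv2.imwrite('pics/t1.png',im[:,:,::-1])
for o in tallies(im,par('top')):print(*o)
E
```

```text
clock 0.15 pos [0.1755 0.5996 0.1891] ang 163.7 gap 0.0911 F [-0.4  0.4 -0.4]
dx -0.3835 dy -0.3258 dz 0.1853 wx -0.001 wy 0.000 wz 0.836  q6 0.40
[]
[277. 291.] 452 179 73 43 88.6
[213. 296.] 444 338 74 45 -48.5
[249. 239.] 585 248 74 45 89.9
[303. 231.] 604 109 74 43 57.5
[268. 170.] 767 201 105 97 -0.6
```

View pics/w1.png

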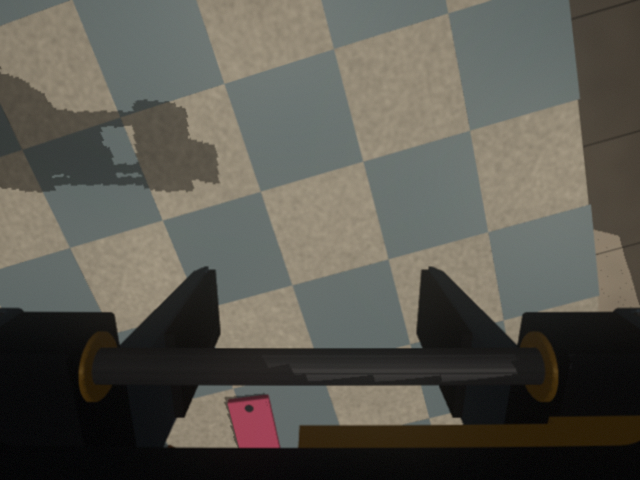

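View pics/t1.png

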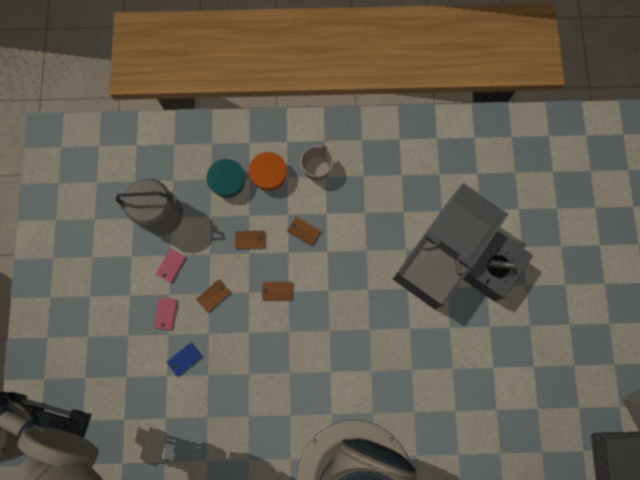

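The call was refused because every row needs all seven keys, and nothing moved. I'll send it again in full.

Call:
jog_arm(
  moves=[
    {"dx": -0.3835, "dy": -0.3258, "dz": 0.109, "wx": -0.001, "wy": 0, "wz": 0.836, "claw": 1},
    {"dx": -0.3835, "dy": -0.3258, "dz": 0.109, "wx": -0.001, "wy": 0, "wz": 0.836, "claw": 1},
    {"dx": -0.3835, "dy": -0.3258, "dz": 0.109, "wx": -0.001, "wy": 0, "wz": 0.836, "claw": 1},
    {"dx": -0.3835, "dy": -0.3258, "dz": 0.109, "wx": -0.001, "wy": 0, "wz": 0.836, "claw": 1},
    {"dx": -0.3835, "dy": -0.3258, "dz": 0.109, "wx": -0.001, "wy": 0, "wz": 0.836, "claw": 1},
    {"dx": -0.3835, "dy": -0.3258, "dz": 0.109, "wx": -0.001, "wy": 0, "wz": 0.836, "claw": 1},
    {"dx": -0.3835, "dy": -0.3258, "dz": 0.109, "wx": -0.001, "wy": 0, "wz": 0.836, "claw": 1},
    {"dx": -0.3835, "dy": -0.3258, "dz": 0.109, "wx": -0.001, "wy": 0, "wz": 0.836, "claw": 1},
    {"dx": -0.3835, "dy": -0.3258, "dz": 0.109, "wx": -0.001, "wy": 0, "wz": 0.836, "claw": 1},
    {"dx": -0.3835, "dy": -0.3258, "dz": 0.109, "wx": -0.001, "wy": 0, "wz": 0.836, "claw": 1},
    {"dx": -0.3835, "dy": -0.3258, "dz": 0.109, "wx": -0.001, "wy": 0, "wz": 0.836, "claw": 1},
    {"dx": -0.3835, "dy": -0.3258, "dz": 0.109, "wx": -0.001, "wy": 0, "wz": 0.836, "claw": 1},
    {"dx": -0.3835, "dy": -0.3258, "dz": 0.109, "wx": -0.001, "wy": 0, "wz": 0.836, "claw": 1},
    {"dx": -0.3835, "dy": -0.3258, "dz": 0.109, "wx": -0.001, "wy": 0, "wz": 0.836, "claw": 1},
  ],
  newtons=20,
)

```text
clock: 1.65
ee_pos: [0.4514, 0.1803, 0.0807]
orientation: [[0.026, 1.0, 0.001], [1.0, -0.026, 0.001], [0.001, 0.001, -1.0]]
wrist_force: [-0.7, 0.2, -0.6]
finger_gap: 0.091
```

```bash
python3 - <<'E'
from h import *
plan((.452,.179,.004,88.4))
im=bot.grab_frame('wrist');cv2.imwrite('pics/w2.png',im[:,:,::-1])
for o in tallies(im,par('wrist')):print(*o)
E
```

```text
clock 1.65 pos [0.4514 0.1803 0.0807] ang 88.5 gap 0.091 F [-0.7  0.2 -0.6]
dx -0.0013 dy 0.0006 dz 0.0767 wx 0.001 wy -0.000 wz 0.001  q6 0.40
[588. 436.] 666 6 27 16 -5.7
[536. 435.] 621 9 36 21 -0.2
[566. 428.] 647 16 23 21 -61.0
[ 92. 342.] 282 105 20 6 48.4
[537. 305.] 608 119 54 48 57.9
[318. 238.] 451 179 76 45 88.4
[524. 128.] 583 248 75 47 -89.1
[317.  15.] 453 311 61 30 -1.4
```

View pics/w2.png

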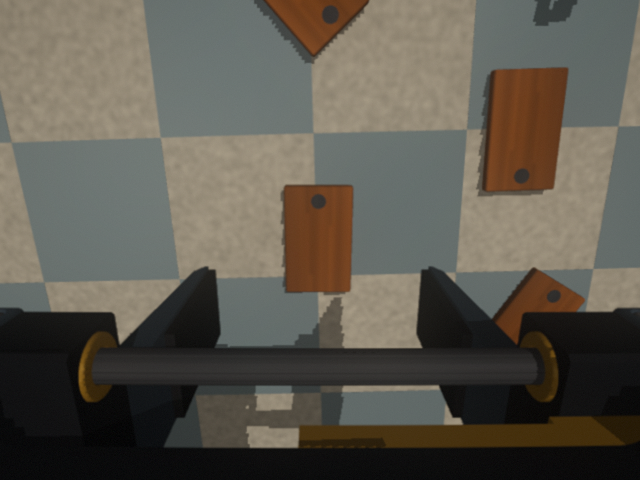

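The wrist view has the plain brown tally centred at px (318,238), measuring (451,179) mm and 76×45, so it agrees with the top view. I'll go down and grip.

Call:
jog_arm(
  moves=[
    {"dx": -0.0013, "dy": 0.0004, "dz": 0.04, "wx": 0, "wy": 0, "wz": 0, "claw": 1},
    {"dx": -0.0013, "dy": 0.0004, "dz": 0.0767, "wx": 0, "wy": 0, "wz": 0, "claw": 1},
    {"dx": -0.0013, "dy": 0.0004, "dz": 0.0767, "wx": 0, "wy": 0, "wz": 0, "claw": 1},
    {"dx": -0.0013, "dy": 0.0004, "dz": 0.0767, "wx": 0, "wy": 0, "wz": 0, "claw": -1},
    {"dx": -0.0013, "dy": 0.0004, "dz": 0.0767, "wx": 0, "wy": 0, "wz": 0, "claw": -1},
    {"dx": -0.0013, "dy": 0.0004, "dz": 0.0767, "wx": 0, "wy": 0, "wz": 0, "claw": -1},
    {"dx": -0.0013, "dy": 0.0004, "dz": 0.0767, "wx": 0, "wy": 0, "wz": 0, "claw": -1},
    {"dx": -0.0013, "dy": 0.0004, "dz": 0.0767, "wx": 0, "wy": 0, "wz": 0, "claw": -1},
    {"dx": -0.0013, "dy": 0.0004, "dz": 0.0767, "wx": 0, "wy": 0, "wz": 0, "claw": -1},
    {"dx": -0.0013, "dy": 0.0004, "dz": 0.0767, "wx": 0, "wy": 0, "wz": 0, "claw": -1},
    {"dx": -0.0013, "dy": 0.0004, "dz": 0.0267, "wx": 0, "wy": 0, "wz": 0, "claw": -1},
    {"dx": -0.0013, "dy": 0.0004, "dz": -0.023, "wx": 0, "wy": 0, "wz": 0, "claw": -1},
    {"dx": -0.0013, "dy": 0.0004, "dz": -0.073, "wx": 0, "wy": 0, "wz": 0, "claw": -1},
    {"dx": -0.0013, "dy": 0.0004, "dz": -0.1, "wx": 0, "wy": 0, "wz": 0, "claw": -1},
  ],
  newtons=25,
)

```text
clock: 3.1
ee_pos: [0.4526, 0.1792, 0.1845]
orientation: [[0.025, 1.0, 0.005], [1.0, -0.025, 0.002], [0.002, 0.005, -1.0]]
wrist_force: [0.8, 0.1, -1.1]
finger_gap: 0.0061
```

```bash
python3 - <<'E'
from h import *
a=-38.01
plan((*bx(-.125,0,.17),a),(*bx(-.125,0,.1145),a))
im=bot.grab_frame('wrist');cv2.imwrite('pics/w3.png',im[:,:,::-1])
E
```

```text
clock 3.1 pos [0.4526 0.1792 0.1845] ang 88.5 gap 0.0061 F [ 0.8  0.1 -1.1]
dx -0.3775 dy 0.0394 dz 0.0140 wx 0.003 wy 0.000 wz -0.594  q6 -1.30
dx -0.3775 dy 0.0391 dz 0.0695 wx 0.003 wy 0.000 wz -0.594  q6 -1.30
```

View pics/w3.png

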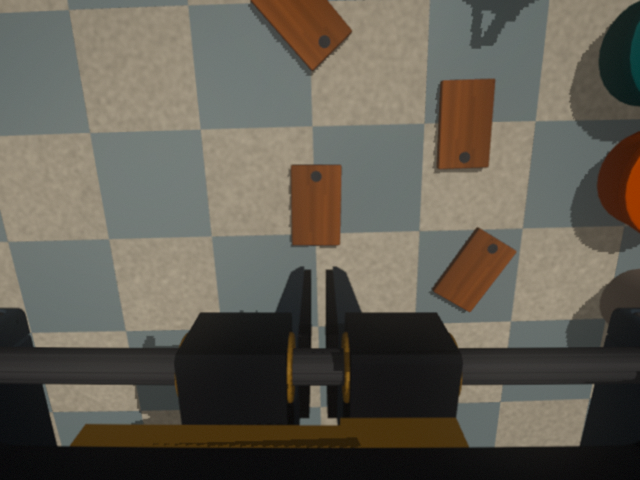

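The fingers closed empty (6 mm gap) because I lifted before they had finished closing. The tally is still lying at px (316,205). I'll re-measure and grip again, this time waiting and checking before the lift.

```bash
python3 - <<'E'
from h import *
im=bot.grab_frame('wrist')
for o in tallies(im,par('wrist')):print(*o)
print(proj(par('wrist'),[bot.get_obs()['ee_pos']]))
plan((.452,.179,.06,88.4),(.452,.179,.004,88.4))
E
```

```text
[415. 427.] 558 -77 86 30 -2.2
[357. 429.] 489 -74 46 31 -20.9
[322. 432.] 452 -81 39 36 15.7
[471. 269.] 601 111 75 46 58.3
[313. 205.] 450 179 75 45 88.4
[623. 182.] 731 188 99 44 -78.6
[461. 124.] 582 248 75 46 -89.3
[299.  24.] 443 337 74 45 -48.7
[[319.30524579 280.69897453]]
clock 3.2 pos [0.4537 0.1795 0.1845] ang 88.5 gap 0.0007 F [0.5 0.1 0. ]
dx -0.0008 dy -0.0026 dz 0.1245 wx 0.005 wy -0.002 wz 0.002  q6 0.40
dx -0.0010 dy -0.0030 dz 0.1805 wx 0.005 wy -0.002 wz 0.002  q6 0.40
```

Call:
jog_arm(
  moves=[
    {"dx": -0.001, "dy": -0.003, "dz": 0.04, "wx": 0.005, "wy": 0, "wz": 0, "claw": 0.5},
    {"dx": -0.001, "dy": -0.003, "dz": 0.08, "wx": 0.005, "wy": 0, "wz": 0, "claw": 0.5},
    {"dx": -0.001, "dy": -0.003, "dz": 0.12, "wx": 0.005, "wy": 0, "wz": 0, "claw": 0.5},
    {"dx": -0.001, "dy": -0.003, "dz": 0.125, "wx": 0.005, "wy": 0, "wz": 0, "claw": 0.5},
    {"dx": -0.001, "dy": -0.003, "dz": 0.125, "wx": 0.005, "wy": 0, "wz": 0, "claw": 0.5},
    {"dx": -0.001, "dy": -0.003, "dz": 0.125, "wx": 0.005, "wy": 0, "wz": 0, "claw": 0.5},
    {"dx": -0.001, "dy": -0.003, "dz": 0.125, "wx": 0.005, "wy": 0, "wz": 0, "claw": 0.5},
    {"dx": -0.001, "dy": -0.003, "dz": 0.125, "wx": 0.005, "wy": 0, "wz": 0, "claw": 0.5},
    {"dx": -0.001, "dy": -0.003, "dz": 0.125, "wx": 0.005, "wy": 0, "wz": 0, "claw": 0.5},
    {"dx": -0.001, "dy": -0.003, "dz": 0.125, "wx": 0.005, "wy": 0, "wz": 0, "claw": 0.5},
    {"dx": -0.001, "dy": -0.003, "dz": 0.125, "wx": 0.005, "wy": 0, "wz": 0, "claw": 0.5},
    {"dx": -0.001, "dy": -0.003, "dz": 0.125, "wx": 0.005, "wy": 0, "wz": 0, "claw": 0.5},
    {"dx": -0.001, "dy": -0.003, "dz": 0.125, "wx": 0.005, "wy": 0, "wz": 0, "claw": 0.5},
    {"dx": -0.001, "dy": -0.003, "dz": 0.16, "wx": 0.005, "wy": 0, "wz": 0, "claw": 0.5},
    {"dx": -0.001, "dy": -0.003, "dz": 0.18, "wx": 0.005, "wy": 0, "wz": 0, "claw": 0.5},
    {"dx": -0.001, "dy": -0.003, "dz": 0.181, "wx": 0.005, "wy": 0, "wz": 0, "claw": 0.5},
    {"dx": -0.001, "dy": -0.003, "dz": 0.181, "wx": 0.005, "wy": 0, "wz": 0, "claw": -1},
    {"dx": -0.001, "dy": -0.003, "dz": 0.181, "wx": 0.005, "wy": 0, "wz": 0, "claw": -1},
    {"dx": -0.001, "dy": -0.003, "dz": 0.181, "wx": 0.005, "wy": 0, "wz": 0, "claw": -1},
    {"dx": -0.001, "dy": -0.003, "dz": 0.181, "wx": 0.005, "wy": 0, "wz": 0, "claw": -1},
  ],
  newtons=25,
)

```text
clock: 5.2
ee_pos: [0.4525, 0.1791, 0.0042]
orientation: [[0.025, 1.0, 0.001], [1.0, -0.025, 0.003], [0.003, 0.001, -1.0]]
wrist_force: [-0.8, -0.6, -0.3]
finger_gap: 0.0389
```

Call:
jog_arm(
  moves=[
    {"dx": 0, "dy": 0, "dz": 0, "wx": 0, "wy": 0, "wz": 0, "claw": -1},
    {"dx": 0, "dy": 0, "dz": 0, "wx": 0, "wy": 0, "wz": 0, "claw": -1},
    {"dx": 0, "dy": 0, "dz": 0, "wx": 0, "wy": 0, "wz": 0, "claw": -1},
    {"dx": 0, "dy": 0, "dz": 0, "wx": 0, "wy": 0, "wz": 0, "claw": -1},
  ],
)

```text
clock: 5.6
ee_pos: [0.4525, 0.1791, 0.0043]
orientation: [[0.025, 1.0, 0.001], [1.0, -0.025, 0.003], [0.003, 0.001, -1.0]]
wrist_force: [-0.4, -0.5, -0.1]
finger_gap: 0.0073
```

```bash
python3 - <<'E'
from h import *
im=bot.grab_frame('wrist');cv2.imwrite('pics/w4.png',im[:,:,::-1])
for o in tallies(im,par('wrist')):print(*o)
plan((.452,.179,.004,88.4))
im=bot.grab_frame('scene');cv2.imwrite('pics/s4.png',cv2.resize(im[180:380,260:520,::-1],None,fx=3,fy=3))
E
```

```text
[328. 436.] 455 84 18 10 66.1
[305. 433.] 443 87 19 13 -51.3
[117. 431.] 333 90 47 11 1.6
[432. 434.] 520 85 38 20 -2.0
[365. 426.] 476 91 20 15 57.6
[563. 413.] 584 94 42 38 87.9
[600. 335.] 602 145 18 9 64.9
[315. 272.] 451 180 75 45 88.4
[595. 135.] 583 248 75 47 -89.0
[310.   8.] 452 301 23 11 -1.4
clock 5.65 pos [0.4525 0.1791 0.0042] ang 88.5 gap 0.0034 F [ 0.6 -0.4  0.1]
dx -0.0001 dy -0.0005 dz 0.0002 wx 0.001 wy -0.002 wz 0.002  q6 0.40
```

View pics/w4.png

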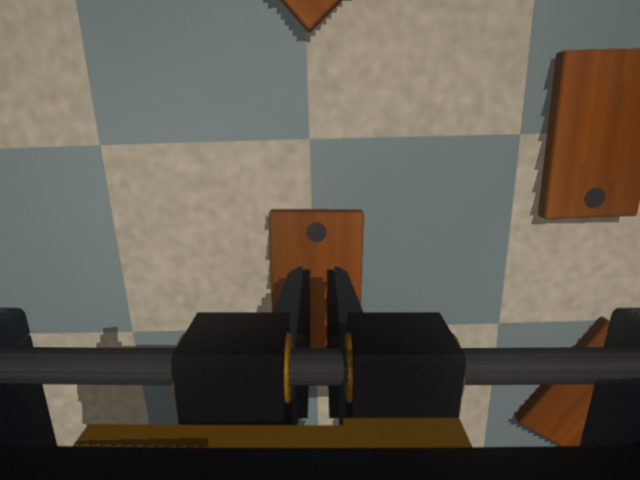

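View pics/s4.png

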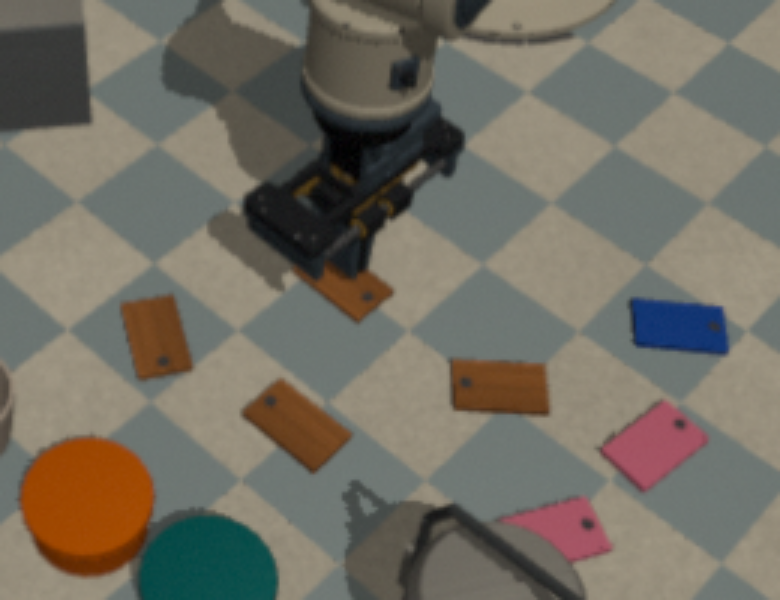

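The shut fingers are hovering above the tally (wrist px (318,290)), so the tips don't reach z=0.004. I'll touch down in small steps to find the true tip height.

Call:
jog_arm(
  moves=[
    {"dx": 0, "dy": 0, "dz": 0.001, "wx": 0, "wy": 0, "wz": 0, "claw": -1},
    {"dx": 0, "dy": 0, "dz": 0.001, "wx": 0, "wy": 0, "wz": 0, "claw": -1},
  ],
)

```text
clock: 5.9
ee_pos: [0.4524, 0.1791, 0.0031]
orientation: [[0.025, 1.0, 0.001], [1.0, -0.025, 0.003], [0.003, 0.001, -1.0]]
wrist_force: [-0.3, -0.1, -0.6]
finger_gap: 0.0005
```

Call:
jog_arm(
  moves=[
    {"dx": 0, "dy": 0, "dz": 0.0015, "wx": 0, "wy": 0, "wz": 0, "claw": -1},
    {"dx": 0, "dy": 0, "dz": 0.0015, "wx": 0, "wy": 0, "wz": 0, "claw": -1},
  ],
)

```text
clock: 6.1
ee_pos: [0.4523, 0.1791, 0.0014]
orientation: [[0.025, 1.0, 0.0], [1.0, -0.025, 0.003], [0.003, 0.0, -1.0]]
wrist_force: [-0.4, -1.1, 1.3]
finger_gap: 0.0001
```

Call:
jog_arm(
  moves=[
    {"dx": 0, "dy": 0, "dz": 0.0015, "wx": 0, "wy": 0, "wz": 0, "claw": -1},
    {"dx": 0, "dy": 0, "dz": 0.0015, "wx": 0, "wy": 0, "wz": 0, "claw": -1},
  ],
)

```text
clock: 6.3
ee_pos: [0.4521, 0.179, -0.0003]
orientation: [[0.025, 1.0, 0.0], [1.0, -0.025, 0.003], [0.003, 0.0, -1.0]]
wrist_force: [0.4, 1.1, 0.2]
finger_gap: 0.0005
```

Call:
jog_arm(
  moves=[
    {"dx": 0, "dy": 0, "dz": 0.002, "wx": 0, "wy": 0, "wz": 0, "claw": -1},
    {"dx": 0, "dy": 0, "dz": 0.002, "wx": 0, "wy": 0, "wz": 0, "claw": -1},
  ],
)

```text
clock: 6.5
ee_pos: [0.4521, 0.179, -0.0026]
orientation: [[0.025, 1.0, -0.0], [1.0, -0.025, 0.002], [0.002, -0.0, -1.0]]
wrist_force: [0.2, 0.7, -0.3]
finger_gap: 0.0005
```

Call:
jog_arm(
  moves=[
    {"dx": 0, "dy": 0, "dz": 0.002, "wx": 0, "wy": 0, "wz": 0, "claw": -1},
    {"dx": 0, "dy": 0, "dz": 0.002, "wx": 0, "wy": 0, "wz": 0, "claw": -1},
  ],
)

```text
clock: 6.7
ee_pos: [0.4519, 0.179, -0.0048]
orientation: [[0.025, 1.0, -0.0], [1.0, -0.025, 0.002], [0.002, -0.0, -1.0]]
wrist_force: [-0.2, 0.1, -1.0]
finger_gap: 0.0002
```

```bash
python3 - <<'E'
from h import *
im=bot.grab_frame('wrist');cv2.imwrite('pics/w5.png',im[:,:,::-1])
plan((.452,.179,.004,88.4))
im=bot.grab_frame('scene');cv2.imwrite('pics/s5.png',cv2.resize(im[220:300,320:420,::-1],None,fx=7,fy=7,interpolation=cv2.INTER_CUBIC))
E
```

```text
clock 6.75 pos [ 0.452   0.179  -0.0047] ang 88.5 gap 0.0005 F [ 0.3 -0.2 -0.6]
dx 0.0000 dy 0.0000 dz -0.0087 wx -0.000 wy -0.002 wz 0.002  q6 0.40
```

View pics/s5.png

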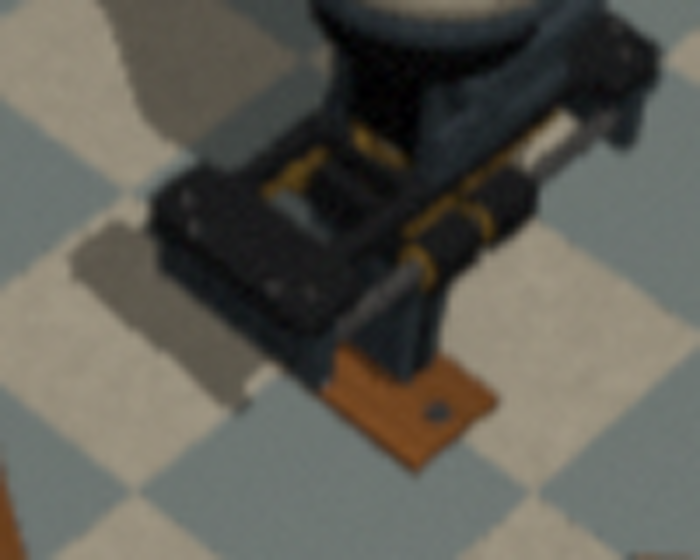

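View pics/w5.png

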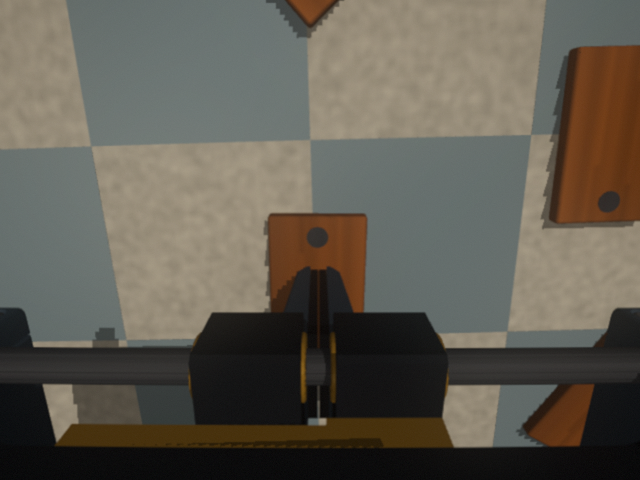

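```bash
python3 - <<'E'
from h import *
o=bot.get_obs();R=np.array(o['orientation']);p=np.array(o['ee_pos']);P=par('wrist')
for sx in (.016,-.016):
  for d in (0,5,10,15,20):
    print(sx,d,proj(P,[p+R@np.array([sx,0,-d/1000])]).round(0))
c=-P[2].T@P[3];print('cam',R.T@(c-p))
E
python3 -c "
import cv2
im=cv2.imread('pics/w5.png');cv2.imwrite('pics/w5c.png',cv2.resize(im[200:340,230:410],None,fx=4,fy=4,interpolation=cv2.INTER_CUBIC))"
```

```text
0.016 0 [[319. 251.]]
0.016 5 [[319. 255.]]
0.016 10 [[319. 258.]]
0.016 15 [[319. 262.]]
0.016 20 [[320. 266.]]
-0.016 0 [[319. 309.]]
-0.016 5 [[319. 313.]]
-0.016 10 [[319. 318.]]
-0.016 15 [[319. 323.]]
-0.016 20 [[319. 328.]]
cam [ 0.083793   -0.00077046 -0.19535205]
```

View pics/w5c.png

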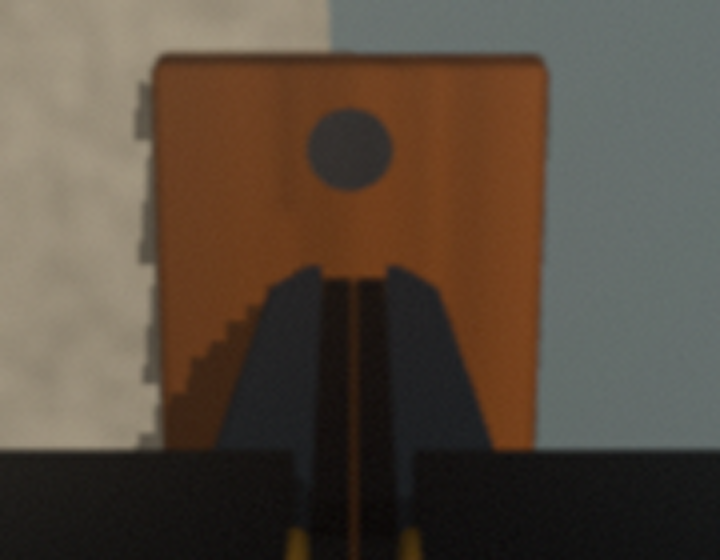

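The tip row (267) suggests the real tips sit well behind the reported TCP. I'll keep stepping down until the force reading shows contact.

Call:
jog_arm(
  moves=[
    {"dx": 0, "dy": 0, "dz": 0.002, "wx": 0, "wy": 0, "wz": 0, "claw": -1},
    {"dx": 0, "dy": 0, "dz": 0.003, "wx": 0, "wy": 0, "wz": 0, "claw": -1},
  ],
)

```text
clock: 7.0
ee_pos: [0.452, 0.179, -0.0078]
orientation: [[0.025, 1.0, -0.0], [1.0, -0.025, 0.002], [0.002, -0.0, -1.0]]
wrist_force: [0.2, 0.6, 0.6]
finger_gap: 0.0005
```

Call:
jog_arm(
  moves=[
    {"dx": 0, "dy": 0, "dz": 0.002, "wx": 0, "wy": 0, "wz": 0, "claw": -1},
    {"dx": 0, "dy": 0, "dz": 0.002, "wx": 0, "wy": 0, "wz": 0, "claw": -1},
  ],
)

```text
clock: 7.2
ee_pos: [0.4519, 0.179, -0.01]
orientation: [[0.025, 1.0, -0.0], [1.0, -0.025, 0.002], [0.002, -0.001, -1.0]]
wrist_force: [-0.5, -0.3, -0.1]
finger_gap: 0.0007
```

Call:
jog_arm(
  moves=[
    {"dx": 0, "dy": 0, "dz": 0.0015, "wx": 0, "wy": 0, "wz": 0, "claw": -1},
    {"dx": 0, "dy": 0, "dz": 0.0015, "wx": 0, "wy": 0, "wz": 0, "claw": -1},
  ],
)

```text
clock: 7.4
ee_pos: [0.4518, 0.1789, -0.0117]
orientation: [[0.025, 1.0, -0.001], [1.0, -0.025, 0.002], [0.002, -0.001, -1.0]]
wrist_force: [0.6, -0.7, 1.1]
finger_gap: 0.0005
```

Call:
jog_arm(
  moves=[
    {"dx": 0, "dy": 0, "dz": 0.001, "wx": 0, "wy": 0, "wz": 0, "claw": -1},
    {"dx": 0, "dy": 0, "dz": 0.001, "wx": 0, "wy": 0, "wz": 0, "claw": -1},
  ],
)

```text
clock: 7.6
ee_pos: [0.4517, 0.179, -0.0128]
orientation: [[0.025, 1.0, -0.001], [1.0, -0.025, 0.002], [0.002, -0.001, -1.0]]
wrist_force: [-0.6, -0.8, -0.0]
finger_gap: 0.0005
```

Call:
jog_arm(
  moves=[
    {"dx": 0, "dy": 0, "dz": 0.001, "wx": 0, "wy": 0, "wz": 0, "claw": -1},
    {"dx": 0, "dy": 0, "dz": 0.001, "wx": 0, "wy": 0, "wz": 0, "claw": -1},
  ],
)

```text
clock: 7.8
ee_pos: [0.4516, 0.1789, -0.0139]
orientation: [[0.025, 1.0, -0.001], [1.0, -0.025, 0.002], [0.002, -0.001, -1.0]]
wrist_force: [0.1, 0.3, 0.7]
finger_gap: 0.0003
```

Call:
jog_arm(
  moves=[
    {"dx": 0, "dy": 0, "dz": 0.001, "wx": 0, "wy": 0, "wz": 0, "claw": -1},
    {"dx": 0, "dy": 0, "dz": 0.001, "wx": 0, "wy": 0, "wz": 0, "claw": -1},
  ],
)

```text
clock: 8.0
ee_pos: [0.4516, 0.1789, -0.015]
orientation: [[0.025, 1.0, -0.001], [1.0, -0.025, 0.002], [0.002, -0.001, -1.0]]
wrist_force: [0.1, 0.4, 0.9]
finger_gap: 0.0006
```

```bash
python3 - <<'E'
from h import *
im=bot.grab_frame('wrist');cv2.imwrite('pics/w6.png',cv2.resize(im[200:340,230:410,::-1],None,fx=4,fy=4,interpolation=cv2.INTER_CUBIC))
E
```

```text
(no output)
```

View pics/w6.png

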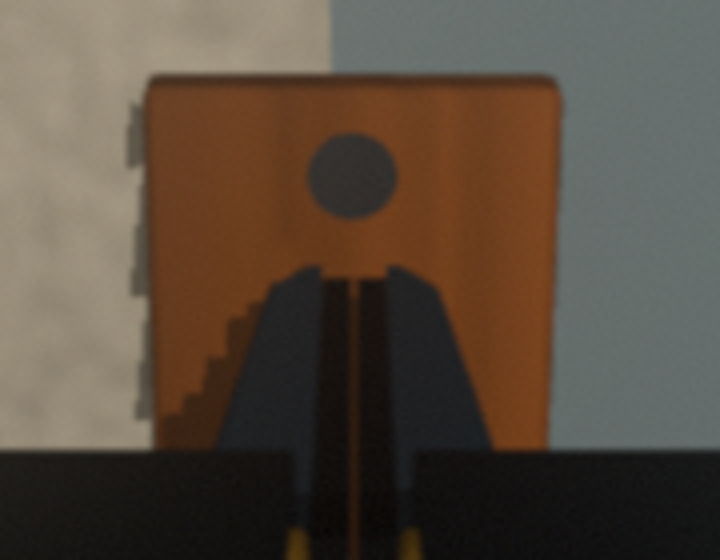

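Call:
jog_arm(
  moves=[
    {"dx": 0, "dy": 0, "dz": 0.001, "wx": 0, "wy": 0, "wz": 0, "claw": -1},
    {"dx": 0, "dy": 0, "dz": 0.0015, "wx": 0, "wy": 0, "wz": 0, "claw": -1},
  ],
)

```text
clock: 8.25
ee_pos: [0.4516, 0.179, -0.0162]
orientation: [[0.025, 1.0, -0.001], [1.0, -0.025, 0.002], [0.002, -0.001, -1.0]]
wrist_force: [-3.9, -1.1, 22.5]
finger_gap: 0.0008
```

Call:
jog_arm(
  moves=[
    {"dx": 0, "dy": 0, "dz": 0.001, "wx": 0, "wy": 0, "wz": 0, "claw": -1},
    {"dx": 0, "dy": 0, "dz": 0.0015, "wx": 0, "wy": 0, "wz": 0, "claw": -1},
  ],
)

```text
clock: 8.45
ee_pos: [0.4517, 0.179, -0.0163]
orientation: [[0.025, 1.0, 0.0], [1.0, -0.025, 0.002], [0.002, 0.0, -1.0]]
wrist_force: [-8.9, -2.8, 57.6]
finger_gap: 0.0007
```

Call:
jog_arm(
  moves=[
    {"dx": 0, "dy": 0, "dz": 0.001, "wx": 0, "wy": 0, "wz": 0, "claw": -1},
    {"dx": 0, "dy": 0, "dz": 0.0015, "wx": 0, "wy": 0, "wz": 0, "claw": -1},
  ],
)

```text
clock: 8.65
ee_pos: [0.4517, 0.179, -0.0163]
orientation: [[0.025, 1.0, 0.001], [1.0, -0.025, 0.003], [0.003, 0.001, -1.0]]
wrist_force: [-9.7, -3.0, 59.7]
finger_gap: 0.0006
```

Call:
jog_arm(
  moves=[
    {"dx": 0, "dy": 0, "dz": 0.001, "wx": 0, "wy": 0, "wz": 0, "claw": -1},
    {"dx": 0, "dy": 0, "dz": 0.0015, "wx": 0, "wy": 0, "wz": 0, "claw": -1},
  ],
)

```text
clock: 8.85
ee_pos: [0.4518, 0.179, -0.0163]
orientation: [[0.025, 1.0, 0.002], [1.0, -0.025, 0.003], [0.003, 0.002, -1.0]]
wrist_force: [-10.8, -3.5, 60.7]
finger_gap: 0.0003
```

Contact came at a reported z of -0.0162, over a tally top at 0.008. So the real tips sit about 24 mm above the reported TCP height, and I'll carry that offset into every height from here.

```bash
sed -i 's/d=R0.T@(np.array(\[x,y,z\])-p0)/d=R0.T@(np.array([x,y,z-.0243])-p0)/' h.py; python3 - <<'E'
from h import *
plan((.4515,.179,.035,88.4),(.4515,.179,.0025,88.4),(.4515,.179,.17,88.4))
E
```

```text
clock 8.85 pos [ 0.4518  0.179  -0.0163] ang 88.6 gap 0.0003 F [-10.8  -3.5  60.7]
dx 0.0001 dy -0.0002 dz -0.0270 wx 0.001 wy -0.002 wz 0.002  q6 0.41
dx 0.0000 dy -0.0003 dz 0.0055 wx 0.001 wy -0.002 wz 0.002  q6 0.41
dx 0.0005 dy 0.0001 dz -0.1620 wx 0.001 wy -0.002 wz 0.002  q6 0.41
```

Call:
jog_arm(
  moves=[
    {"dx": 0, "dy": 0, "dz": -0.027, "wx": 0, "wy": 0, "wz": 0, "claw": 0.4},
    {"dx": 0, "dy": 0, "dz": -0.027, "wx": 0, "wy": 0, "wz": 0, "claw": 0.4},
    {"dx": 0, "dy": 0, "dz": -0.027, "wx": 0, "wy": 0, "wz": 0, "claw": 0.4},
    {"dx": 0, "dy": 0, "dz": -0.027, "wx": 0, "wy": 0, "wz": 0, "claw": 0.4},
    {"dx": 0, "dy": 0, "dz": -0.027, "wx": 0, "wy": 0, "wz": 0, "claw": 0.4},
    {"dx": 0, "dy": 0, "dz": -0.027, "wx": 0, "wy": 0, "wz": 0, "claw": 0.4},
    {"dx": 0, "dy": 0, "dz": -0.027, "wx": 0, "wy": 0, "wz": 0, "claw": 0.4},
    {"dx": 0, "dy": 0, "dz": -0.027, "wx": 0, "wy": 0, "wz": 0, "claw": 0.4},
    {"dx": 0, "dy": 0, "dz": -0.027, "wx": 0, "wy": 0, "wz": 0, "claw": 0.4},
    {"dx": 0, "dy": 0, "dz": -0.027, "wx": 0, "wy": 0, "wz": 0, "claw": 0.4},
    {"dx": 0, "dy": 0, "dz": -0.027, "wx": 0, "wy": 0, "wz": 0, "claw": 0.4},
    {"dx": 0, "dy": 0, "dz": -0.027, "wx": 0, "wy": 0, "wz": 0, "claw": 0.4},
    {"dx": 0, "dy": 0, "dz": -0.01, "wx": 0, "wy": 0, "wz": 0, "claw": 0.4},
    {"dx": 0, "dy": 0, "dz": 0.0055, "wx": 0, "wy": 0, "wz": 0, "claw": 0.4},
    {"dx": 0, "dy": 0, "dz": 0.0055, "wx": 0, "wy": 0, "wz": 0, "claw": 0.4},
    {"dx": 0, "dy": 0, "dz": 0.0055, "wx": 0, "wy": 0, "wz": 0, "claw": -1},
    {"dx": 0, "dy": 0, "dz": 0.0055, "wx": 0, "wy": 0, "wz": 0, "claw": -1},
    {"dx": 0, "dy": 0, "dz": 0.0055, "wx": 0, "wy": 0, "wz": 0, "claw": -1},
    {"dx": 0, "dy": 0, "dz": 0.0055, "wx": 0, "wy": 0, "wz": 0, "claw": -1},
    {"dx": 0, "dy": 0, "dz": 0.0055, "wx": 0, "wy": 0, "wz": 0, "claw": -1},
  ],
  newtons=25,
)

```text
clock: 10.85
ee_pos: [0.4522, 0.1791, -0.0212]
orientation: [[0.025, 1.0, 0.003], [1.0, -0.025, 0.003], [0.003, 0.003, -1.0]]
wrist_force: [-0.3, -0.1, 7.9]
finger_gap: 0.0455
```

Call:
jog_arm(
  moves=[
    {"dx": 0, "dy": 0, "dz": 0, "wx": 0, "wy": 0, "wz": 0, "claw": -1},
    {"dx": 0, "dy": 0, "dz": 0, "wx": 0, "wy": 0, "wz": 0, "claw": -1},
  ],
)

```text
clock: 11.05
ee_pos: [0.4524, 0.1791, -0.0209]
orientation: [[0.025, 1.0, 0.004], [1.0, -0.025, 0.003], [0.003, 0.004, -1.0]]
wrist_force: [0.6, 0.8, 0.3]
finger_gap: 0.0461
```

Gripped at 46 mm. Now lift it and carry it to the shelf.

```bash
python3 - <<'E'
from h import *
a=-38.01
plan((.452,.179,.19,88.4),(*bx(-.125,0,.18),a),(*bx(-.125,0,.1145),a))
E
```

```text
clock 11.05 pos [ 0.4524  0.1791 -0.0209] ang 88.6 gap 0.0461 F [0.6 0.8 0.3]
dx 0.0005 dy 0.0003 dz -0.1866 wx 0.002 wy -0.002 wz 0.002  q6 0.40
dx -0.3767 dy 0.0402 dz -0.1777 wx 0.003 wy -0.001 wz -0.594  q6 -1.30
dx -0.3770 dy 0.0399 dz -0.1122 wx 0.003 wy -0.001 wz -0.594  q6 -1.30
```

Call:
jog_arm(
  moves=[
    {"dx": 0, "dy": 0, "dz": -0.04, "wx": 0, "wy": 0, "wz": 0, "claw": -1},
    {"dx": 0, "dy": 0, "dz": -0.09, "wx": 0, "wy": 0, "wz": 0, "claw": -1},
    {"dx": 0, "dy": 0, "dz": -0.14, "wx": 0, "wy": 0, "wz": 0, "claw": -1},
    {"dx": 0, "dy": 0, "dz": -0.187, "wx": 0, "wy": 0, "wz": 0, "claw": -1},
    {"dx": -0.377, "dy": 0.04, "dz": -0.18, "wx": 0.003, "wy": -0.001, "wz": -0.594, "claw": -1},
    {"dx": -0.377, "dy": 0.04, "dz": -0.18, "wx": 0.003, "wy": -0.001, "wz": -0.594, "claw": -1},
    {"dx": -0.377, "dy": 0.04, "dz": -0.18, "wx": 0.003, "wy": -0.001, "wz": -0.594, "claw": -1},
    {"dx": -0.377, "dy": 0.04, "dz": -0.18, "wx": 0.003, "wy": -0.001, "wz": -0.594, "claw": -1},
    {"dx": -0.377, "dy": 0.04, "dz": -0.18, "wx": 0.003, "wy": -0.001, "wz": -0.594, "claw": -1},
    {"dx": -0.377, "dy": 0.04, "dz": -0.18, "wx": 0.003, "wy": -0.001, "wz": -0.594, "claw": -1},
    {"dx": -0.377, "dy": 0.04, "dz": -0.18, "wx": 0.003, "wy": -0.001, "wz": -0.594, "claw": -1},
    {"dx": -0.377, "dy": 0.04, "dz": -0.18, "wx": 0.003, "wy": -0.001, "wz": -0.594, "claw": -1},
    {"dx": -0.377, "dy": 0.04, "dz": -0.18, "wx": 0.003, "wy": -0.001, "wz": -0.594, "claw": -1},
    {"dx": -0.377, "dy": 0.04, "dz": -0.18, "wx": 0.003, "wy": -0.001, "wz": -0.594, "claw": -1},
    {"dx": -0.377, "dy": 0.04, "dz": -0.18, "wx": 0.003, "wy": -0.001, "wz": -0.594, "claw": -1},
    {"dx": -0.377, "dy": 0.04, "dz": -0.18, "wx": 0.003, "wy": -0.001, "wz": -0.594, "claw": -1},
  ],
)

```text
clock: 12.65
ee_pos: [0.4819, -0.1985, 0.1579]
orientation: [[-0.788, 0.615, -0.0], [0.615, 0.788, 0.0], [0.001, 0.0, -1.0]]
wrist_force: [0.3, 0.1, -0.3]
finger_gap: 0.0456
```

```bash
python3 - <<'E'
from h import *
a=-38.01
plan((*bx(-.125,0,.1145),a))
im=bot.grab_frame('wrist');cv2.imwrite('pics/w7.png',im[:,:,::-1])
E
```

```text
clock 12.65 pos [ 0.4819 -0.1985  0.1579] ang 142.0 gap 0.0456 F [ 0.3  0.1 -0.3]
dx -0.0008 dy -0.0001 dz 0.0677 wx 0.000 wy -0.000 wz 0.001  q6 -1.30
```

View pics/w7.png

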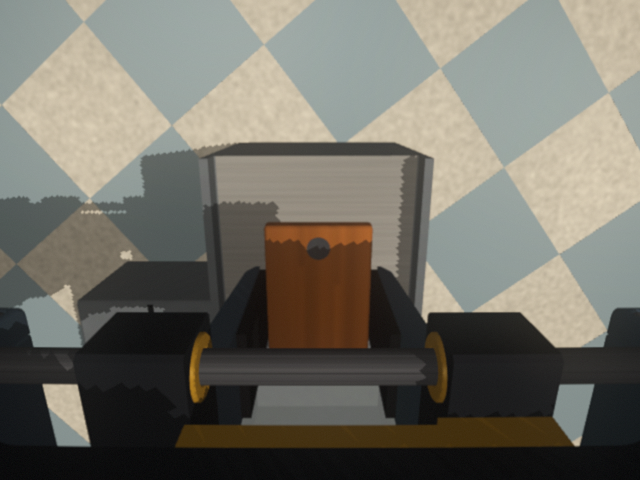

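The tally is held, hovering centred over the shelf. The shelf's front lip corners show at about (203,157) and (433,157), so I'll use them to check the box pose.

```bash
python3 - <<'E'
from h import *
P=par('wrist');p=np.load('box.npy')
X=toplane(P,[(203,157),(433,157),(214,155),(417,155)],.124)
R,t=boxmat(p);print(((X[:,:2]-t)@R*1000).round(1))
print(proj(P,b2w(p,[(-.185,-.065,.124),(-.185,.065,.124)])))
E
```

```text
[[-185.3  -63.5]
 [-185.6   63.2]
 [-186.4  -57.3]
 [-186.6   54.3]]
[[200.33073013 157.59776142]
 [436.13031162 158.06757513]]
```

Box pose confirmed within 2 mm. Next: lower, release, go up and back, shut the fingers, and push.

Call:
jog_arm(
  moves=[
    {"dx": -0.0008, "dy": 0, "dz": 0.04, "wx": 0, "wy": 0, "wz": 0.001, "claw": -1},
    {"dx": -0.0008, "dy": 0, "dz": 0.065, "wx": 0, "wy": 0, "wz": 0.001, "claw": -1},
    {"dx": -0.0008, "dy": 0, "dz": 0.0677, "wx": 0, "wy": 0, "wz": 0.001, "claw": -1},
    {"dx": -0.0008, "dy": 0, "dz": 0.0677, "wx": 0, "wy": 0, "wz": 0.001, "claw": 0.25},
    {"dx": -0.0008, "dy": 0, "dz": 0.0677, "wx": 0, "wy": 0, "wz": 0.001, "claw": 0.25},
    {"dx": -0.0008, "dy": 0, "dz": 0.0677, "wx": 0, "wy": 0, "wz": 0.001, "claw": 0.25},
    {"dx": -0.0008, "dy": 0, "dz": 0.0677, "wx": 0, "wy": 0, "wz": 0.001, "claw": 0.25},
    {"dx": -0.0008, "dy": 0, "dz": 0.03, "wx": 0, "wy": 0, "wz": 0.001, "claw": 0.25},
    {"dx": -0.0008, "dy": 0, "dz": 0.03, "wx": 0, "wy": 0, "wz": 0.001, "claw": -1},
    {"dx": 0.03, "dy": 0, "dz": 0.03, "wx": 0, "wy": 0, "wz": 0.001, "claw": -1},
    {"dx": 0.062, "dy": 0, "dz": 0.03, "wx": 0, "wy": 0, "wz": 0.001, "claw": -1},
    {"dx": 0.062, "dy": 0, "dz": 0.03, "wx": 0, "wy": 0, "wz": 0.001, "claw": -1},
    {"dx": 0.062, "dy": 0, "dz": 0.03, "wx": 0, "wy": 0, "wz": 0.001, "claw": -1},
    {"dx": 0.062, "dy": 0, "dz": 0.03, "wx": 0, "wy": 0, "wz": 0.001, "claw": -1},
    {"dx": 0.062, "dy": 0, "dz": 0.03, "wx": 0, "wy": 0, "wz": 0.001, "claw": -1},
    {"dx": 0.062, "dy": 0, "dz": 0.03, "wx": 0, "wy": 0, "wz": 0.001, "claw": -1},
    {"dx": 0.062, "dy": 0, "dz": 0.03, "wx": 0, "wy": 0, "wz": 0.001, "claw": -1},
    {"dx": 0.062, "dy": 0, "dz": 0.03, "wx": 0, "wy": 0, "wz": 0.001, "claw": -1},
    {"dx": 0.062, "dy": 0, "dz": 0.03, "wx": 0, "wy": 0, "wz": 0.001, "claw": -1},
  ],
)

```text
clock: 14.6
ee_pos: [0.4332, -0.1602, 0.1279]
orientation: [[-0.788, 0.616, -0.0], [0.616, 0.788, 0.0], [0.0, 0.0, -1.0]]
wrist_force: [-0.5, 0.4, 0.1]
finger_gap: 0.0009
```

```bash
python3 - <<'E'
from h import *
a=-38.01
plan((*bx(-.186,0,.1135),a),(*bx(-.092,0,.1135),a),(*bx(-.105,0,.17),a))
im=bot.grab_frame('wrist');cv2.imwrite('pics/w8.png',im[:,:,::-1])
im=bot.grab_frame('top');cv2.imwrite('pics/t8.png',cv2.resize(im[180:320,380:560,::-1],None,fx=4,fy=4))
E
```

```text
clock 14.6 pos [ 0.4332 -0.1602  0.1279] ang 142.0 gap 0.0009 F [-0.5  0.4  0.1]
dx -0.0018 dy -0.0003 dz 0.0387 wx 0.000 wy -0.000 wz -0.000  q6 -1.26
dx -0.0958 dy -0.0003 dz 0.0387 wx 0.000 wy -0.000 wz -0.000  q6 -1.31
dx -0.0827 dy -0.0003 dz -0.0178 wx 0.000 wy -0.000 wz -0.000  q6 -1.31
```

View pics/w8.png

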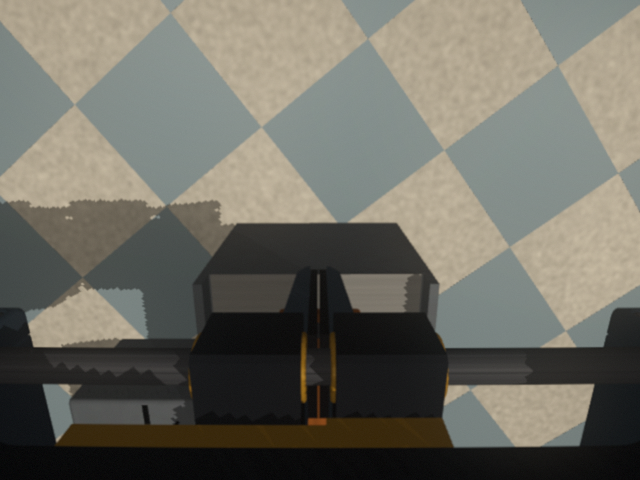

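View pics/t8.png

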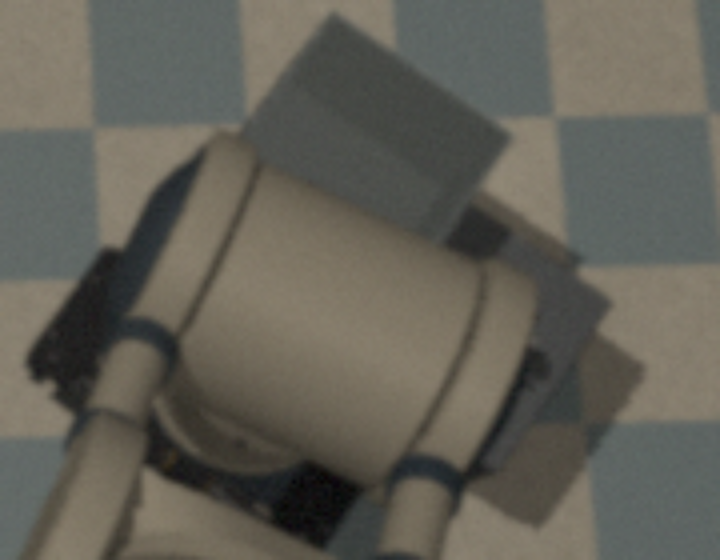

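Part of the tally tail shows behind the shut fingers (px ~(320,312)). Lower behind it and push.

Call:
jog_arm(
  moves=[
    {"dx": -0.001, "dy": 0, "dz": 0.03, "wx": 0, "wy": 0, "wz": 0, "claw": -1},
    {"dx": -0.001, "dy": 0, "dz": 0.0385, "wx": 0, "wy": 0, "wz": 0, "claw": -1},
    {"dx": -0.012, "dy": 0, "dz": 0.0385, "wx": 0, "wy": 0, "wz": 0, "claw": -1},
    {"dx": -0.024, "dy": 0, "dz": 0.0385, "wx": 0, "wy": 0, "wz": 0, "claw": -1},
    {"dx": -0.036, "dy": 0, "dz": 0.0385, "wx": 0, "wy": 0, "wz": 0, "claw": -1},
    {"dx": -0.048, "dy": 0, "dz": 0.0385, "wx": 0, "wy": 0, "wz": 0, "claw": -1},
    {"dx": -0.06, "dy": 0, "dz": 0.0385, "wx": 0, "wy": 0, "wz": 0, "claw": -1},
    {"dx": -0.07, "dy": 0, "dz": 0.0385, "wx": 0, "wy": 0, "wz": 0, "claw": -1},
    {"dx": -0.08, "dy": 0, "dz": 0.0385, "wx": 0, "wy": 0, "wz": 0, "claw": -1},
    {"dx": -0.088, "dy": 0, "dz": 0.0385, "wx": 0, "wy": 0, "wz": 0, "claw": -1},
    {"dx": -0.094, "dy": 0, "dz": 0.0385, "wx": 0, "wy": 0, "wz": 0, "claw": -1},
    {"dx": -0.096, "dy": 0, "dz": 0.0385, "wx": 0, "wy": 0, "wz": 0, "claw": -1},
  ],
)

```text
clock: 15.9
ee_pos: [0.5092, -0.2196, 0.0894]
orientation: [[-0.788, 0.616, -0.0], [0.616, 0.788, 0.0], [0.0, 0.0, -1.0]]
wrist_force: [-0.5, -0.0, 0.7]
finger_gap: 0.0005
```

```bash
python3 - <<'E'
from h import *
plan((*bx(-.092,0,.1135),-38.01),(*bx(-.12,0,.19),-38.01))
im=bot.grab_frame('wrist');cv2.imwrite('pics/w9.png',im[:,:,::-1])
im=bot.grab_frame('scene');cv2.imwrite('pics/s9.png',cv2.resize(im[120:260,160:320,::-1],None,fx=4.5,fy=4.2))
E
```

```text
clock 15.9 pos [ 0.5092 -0.2196  0.0894] ang 142.0 gap 0.0005 F [-0.5 -0.   0.7]
dx 0.0008 dy -0.0003 dz 0.0002 wx 0.000 wy -0.000 wz -0.000  q6 -1.31
dx 0.0288 dy -0.0002 dz -0.0763 wx 0.000 wy -0.000 wz -0.000  q6 -1.30
```

View pics/w9.png

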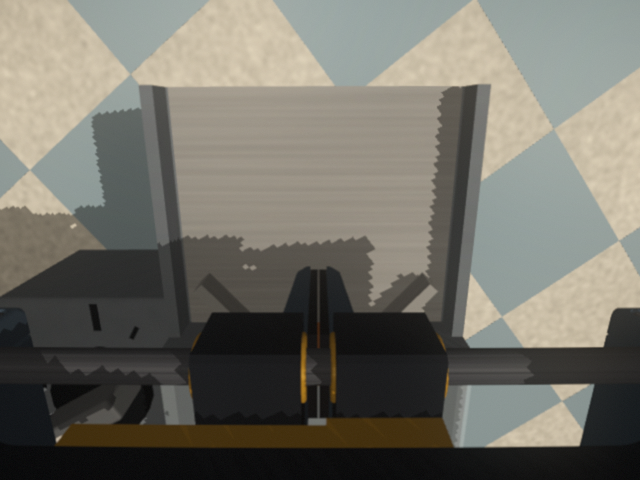

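View pics/s9.png

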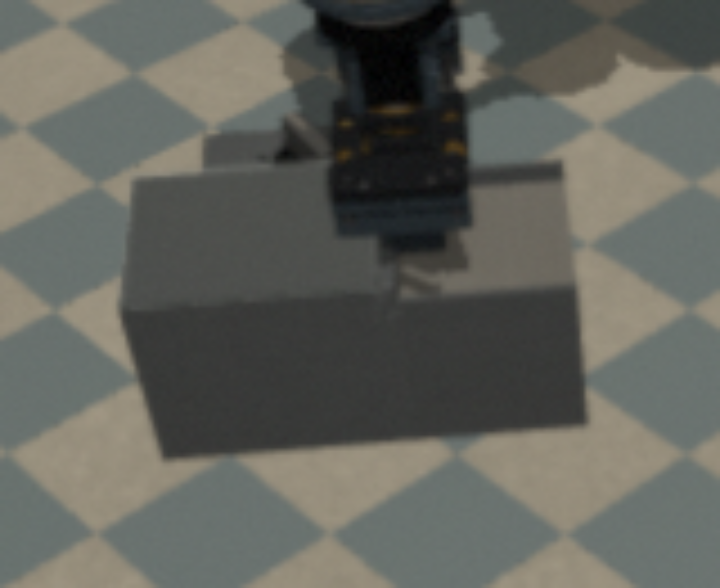

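Call:
jog_arm(
  moves=[
    {"dx": -0.002, "dy": 0, "dz": 0, "wx": 0, "wy": 0, "wz": 0, "claw": -1},
    {"dx": -0.004, "dy": 0, "dz": 0, "wx": 0, "wy": 0, "wz": 0, "claw": -1},
    {"dx": -0.004, "dy": 0, "dz": 0, "wx": 0, "wy": 0, "wz": 0, "claw": -1},
  ],
)

```text
clock: 16.3
ee_pos: [0.5121, -0.2218, 0.0894]
orientation: [[-0.788, 0.616, -0.0], [0.616, 0.788, 0.0], [0.0, 0.0, -1.0]]
wrist_force: [-0.2, -0.1, -0.1]
finger_gap: 0.0003
```

```bash
python3 - <<'E'
from h import *
im=bot.grab_frame('wrist');cv2.imwrite('pics/w10.png',cv2.resize(im[230:450,220:420,::-1],None,fx=3.5,fy=2.7,interpolation=cv2.INTER_CUBIC))
E
```

```text
(no output)
```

View pics/w10.png

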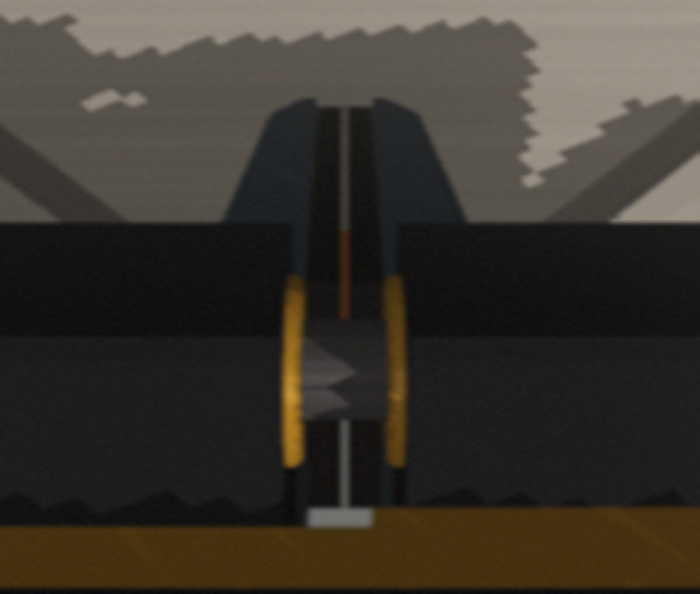

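```bash
python3 - <<'E'
from h import *
P=par('wrist');p=np.load('box.npy');R,t=boxmat(p)
for z in (.118,.11,.06,.013):
    X=toplane(P,[(318.5,315),(318.5,348)],z);print(z,((X[:,:2]-t)@R*1000).round(1).tolist())
plan((*bx(-.135,0,.2),-38.01))
E
```

```text
0.118 [[-83.9, 0.2], [-66.9, 0.2]]
0.11 [[-79.6, 0.2], [-61.8, 0.2]]
0.06 [[-53.2, 0.2], [-30.3, 0.2]]
0.013 [[-28.4, 0.3], [-0.7, 0.3]]
clock 16.35 pos [ 0.5119 -0.2218  0.0894] ang 142.0 gap 0.0008 F [-0.5 -0.3 -0.6]
dx 0.0473 dy -0.0003 dz -0.0863 wx 0.000 wy -0.000 wz -0.000  q6 -1.29
```

Call:
jog_arm(
  moves=[
    {"dx": 0.02, "dy": 0, "dz": -0.04, "wx": 0, "wy": 0, "wz": 0, "claw": 0.4},
    {"dx": 0.06, "dy": 0, "dz": -0.085, "wx": 0, "wy": 0, "wz": 0, "claw": 0.4},
    {"dx": 0.1, "dy": 0, "dz": -0.09, "wx": 0, "wy": 0, "wz": 0, "claw": 0.4},
    {"dx": 0.1, "dy": 0, "dz": -0.09, "wx": 0, "wy": 0, "wz": 0, "claw": 0.4},
  ],
)

```text
clock: 16.75
ee_pos: [0.4295, -0.1574, 0.181]
orientation: [[-0.788, 0.615, -0.001], [0.615, 0.788, 0.001], [0.001, 0.0, -1.0]]
wrist_force: [-0.8, 0.5, -0.7]
finger_gap: 0.0297
```

```bash
python3 - <<'E'
from h import *
im=bot.grab_frame('wrist');cv2.imwrite('pics/w11.png',im[:,:,::-1])
im=bot.grab_frame('scene');cv2.imwrite('pics/s11.png',cv2.resize(im[120:260,160:320,::-1],None,fx=4.5,fy=4.2))
im=bot.grab_frame('top');
for o in tallies(im,par('top')):print(*o)
im=bot.grab_frame('scene');
for o in tallies(im,par('scene')):print(*o)
plan((.584,.248,.19,90),(.584,.248,.05,90))
E
```

```text
[213. 296.] 444 338 74 45 -49.0
[249. 240.] 585 248 74 44 -87.2
[303. 231.] 605 109 74 43 57.2
[268. 170.] 767 201 105 97 -0.6
[358. 321.] 585 248 76 47 -89.0
[426. 309.] 444 339 75 48 -48.8
[312. 292.] 605 110 77 44 57.9
clock 16.95 pos [ 0.4337 -0.1606  0.1794] ang 142.0 gap 0.0453 F [-0.3 -1.1  0.2]
dx 0.1333 dy 0.4145 dz 0.0137 wx 0.000 wy -0.000 wz 0.578  q6 0.40
dx 0.1333 dy 0.4144 dz 0.1537 wx 0.000 wy -0.000 wz 0.578  q6 0.40
```

View pics/w11.png

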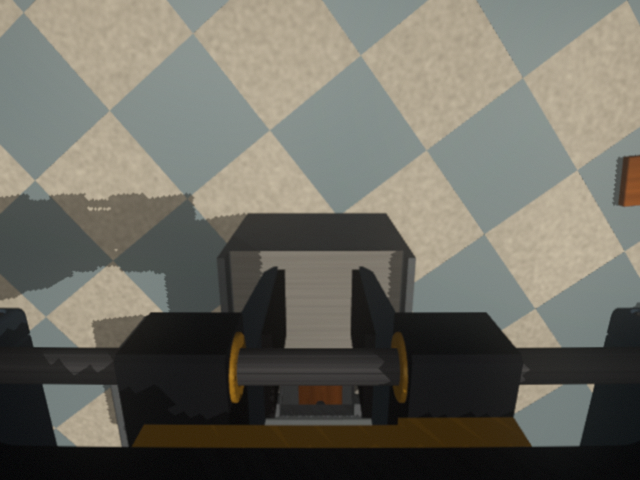

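View pics/s11.png

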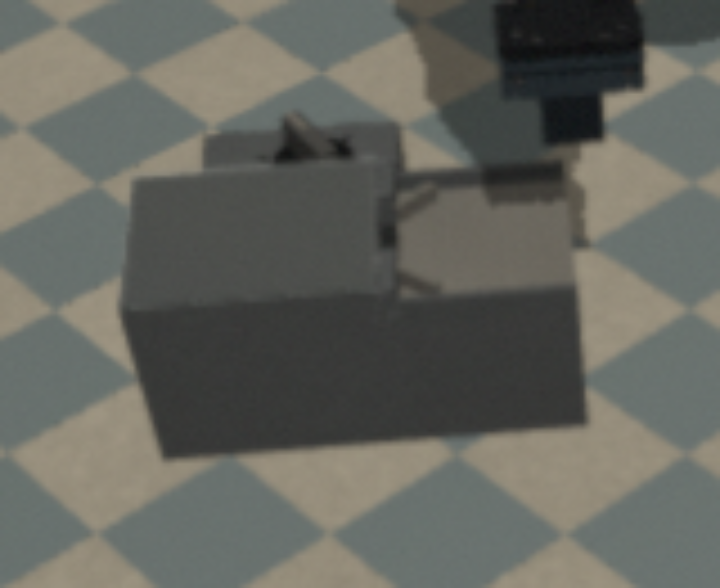

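```bash
python3 - <<'E'
from h import *
im=cv2.imread('pics/w11.png');cv2.imwrite('pics/w11c.png',cv2.resize(im[330:430,240:400],None,fx=5,fy=5,interpolation=cv2.INTER_CUBIC))
P=par('wrist');p=np.load('box.npy');R,t=boxmat(p)
for z in (.118,.013):
    X=toplane(P,[(298,385),(342,385),(320,403)],z);print(z,((X[:,:2]-t)@R*1000).round(1).tolist())
E
```

```text
0.118 [[-78.2, -14.8], [-78.2, 17.6], [-62.3, 1.4]]
0.013 [[0.9, -20.8], [0.8, 24.8], [23.3, 2.0]]
```

View pics/w11c.png

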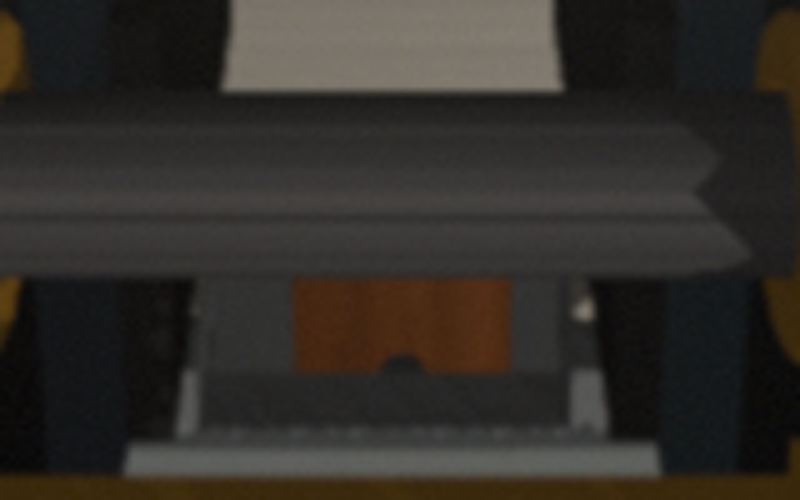

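At floor height its width is 45.6 mm, which matches a tally (46 mm), so tally 1 is inside. Next is the one at (584,248).

Call:
jog_arm(
  moves=[
    {"dx": 0.1333, "dy": 0.4145, "dz": 0.0, "wx": 0, "wy": 0, "wz": 0.573, "claw": 0.45},
    {"dx": 0.1333, "dy": 0.4145, "dz": 0.0, "wx": 0, "wy": 0, "wz": 0.573, "claw": 0.45},
    {"dx": 0.1333, "dy": 0.4145, "dz": 0.0, "wx": 0, "wy": 0, "wz": 0.573, "claw": 0.45},
    {"dx": 0.1333, "dy": 0.4145, "dz": 0.0, "wx": 0, "wy": 0, "wz": 0.573, "claw": 0.45},
    {"dx": 0.1333, "dy": 0.4145, "dz": 0.0, "wx": 0, "wy": 0, "wz": 0.573, "claw": 0.45},
    {"dx": 0.1333, "dy": 0.4145, "dz": 0.0, "wx": 0, "wy": 0, "wz": 0.573, "claw": 0.45},
    {"dx": 0.1333, "dy": 0.4145, "dz": 0.0, "wx": 0, "wy": 0, "wz": 0.573, "claw": 0.45},
    {"dx": 0.1333, "dy": 0.4145, "dz": 0.0, "wx": 0, "wy": 0, "wz": 0.573, "claw": 0.45},
    {"dx": 0.1333, "dy": 0.4145, "dz": 0.0, "wx": 0, "wy": 0, "wz": 0.573, "claw": 0.45},
    {"dx": 0.1333, "dy": 0.4145, "dz": 0.0, "wx": 0, "wy": 0, "wz": 0.573, "claw": 0.45},
    {"dx": 0.1333, "dy": 0.4145, "dz": 0.05, "wx": 0, "wy": 0, "wz": 0.573, "claw": 0.45},
    {"dx": 0.1333, "dy": 0.4145, "dz": 0.09, "wx": 0, "wy": 0, "wz": 0.573, "claw": 0.45},
    {"dx": 0.1333, "dy": 0.4145, "dz": 0.12, "wx": 0, "wy": 0, "wz": 0.573, "claw": 0.45},
    {"dx": 0.1333, "dy": 0.4145, "dz": 0.12, "wx": 0, "wy": 0, "wz": 0.573, "claw": 0.45},
  ],
)

```text
clock: 18.35
ee_pos: [0.5817, 0.2472, 0.0545]
orientation: [[-0.007, 1.0, -0.007], [1.0, 0.007, -0.002], [-0.002, -0.007, -1.0]]
wrist_force: [-0.1, 0.2, -0.6]
finger_gap: 0.0664
```

```bash
python3 - <<'E'
from h import *
im=bot.grab_frame('wrist')
for o in tallies(im,par('wrist')):
  if o[3]>70 and o[4]>40: print(*o)
plan((.584,.248,.003,90.5))
E
```

```text
[586. 296.] 759 217 76 54 -22.4
[324. 246.] 586 248 77 46 -89.5
[77. 94.] 445 340 77 47 -48.8
clock 18.4 pos [0.5833 0.2476 0.0573] ang 90.4 gap 0.0664 F [0.9 0.7 0.2]
dx 0.0004 dy 0.0010 dz 0.0786 wx -0.003 wy 0.001 wz -0.001  q6 0.39
```

Call:
jog_arm(
  moves=[
    {"dx": 0.0004, "dy": 0.0015, "dz": 0.04, "wx": -0.003, "wy": 0.001, "wz": 0, "claw": 0.45},
    {"dx": 0.0004, "dy": 0.0015, "dz": 0.07, "wx": -0.003, "wy": 0.001, "wz": 0, "claw": 0.45},
    {"dx": 0.0004, "dy": 0.0015, "dz": 0.0785, "wx": -0.003, "wy": 0.001, "wz": 0, "claw": 0.45},
    {"dx": 0.0004, "dy": 0.0015, "dz": 0.0785, "wx": -0.003, "wy": 0.001, "wz": 0, "claw": -1},
    {"dx": 0.0004, "dy": 0.0015, "dz": 0.0785, "wx": -0.003, "wy": 0.001, "wz": 0, "claw": -1},
    {"dx": 0.0004, "dy": 0.0015, "dz": 0.0785, "wx": -0.003, "wy": 0.001, "wz": 0, "claw": -1},
    {"dx": 0.0004, "dy": 0.0015, "dz": 0.0785, "wx": -0.003, "wy": 0.001, "wz": 0, "claw": -1},
    {"dx": 0.0004, "dy": 0.0015, "dz": 0.0785, "wx": -0.003, "wy": 0.001, "wz": 0, "claw": -1},
    {"dx": 0.0004, "dy": 0.0015, "dz": 0.0785, "wx": -0.003, "wy": 0.001, "wz": 0, "claw": -1},
    {"dx": 0.0004, "dy": 0.0015, "dz": 0.0785, "wx": -0.003, "wy": 0.001, "wz": 0, "claw": -1},
    {"dx": 0.0004, "dy": 0.0015, "dz": 0.0785, "wx": -0.003, "wy": 0.001, "wz": 0, "claw": -1},
  ],
)

```text
clock: 19.5
ee_pos: [0.5858, 0.2484, -0.0192]
orientation: [[-0.007, 1.0, 0.004], [1.0, 0.007, 0.001], [0.001, 0.004, -1.0]]
wrist_force: [0.4, -1.7, 9.1]
finger_gap: 0.0455
```

```bash
python3 - <<'E'
from h import *
a=-38.01
plan((*bx(-.125,0,.19),a),(*bx(-.125,0,.1145),a))
E
```

```text
clock 19.5 pos [ 0.5858  0.2484 -0.0192] ang 90.4 gap 0.0455 F [ 0.4 -1.7  9.1]
dx -0.4465 dy -0.1058 dz -0.1860 wx 0.003 wy 0.000 wz -0.573  q6 -1.30
dx -0.4466 dy -0.1061 dz -0.1105 wx 0.003 wy 0.000 wz -0.573  q6 -1.30
```

Call:
jog_arm(
  moves=[
    {"dx": 0, "dy": 0, "dz": -0.04, "wx": 0, "wy": 0, "wz": 0, "claw": -1},
    {"dx": 0, "dy": 0, "dz": -0.09, "wx": 0, "wy": 0, "wz": 0, "claw": -1},
    {"dx": 0, "dy": 0, "dz": -0.14, "wx": 0, "wy": 0, "wz": 0, "claw": -1},
    {"dx": -0.03, "dy": -0.01, "dz": -0.187, "wx": 0, "wy": 0, "wz": 0, "claw": -1},
    {"dx": -0.4465, "dy": -0.106, "dz": -0.186, "wx": 0.003, "wy": 0, "wz": -0.573, "claw": -1},
    {"dx": -0.4465, "dy": -0.106, "dz": -0.186, "wx": 0.003, "wy": 0, "wz": -0.573, "claw": -1},
    {"dx": -0.4465, "dy": -0.106, "dz": -0.186, "wx": 0.003, "wy": 0, "wz": -0.573, "claw": -1},
    {"dx": -0.4465, "dy": -0.106, "dz": -0.186, "wx": 0.003, "wy": 0, "wz": -0.573, "claw": -1},
    {"dx": -0.4465, "dy": -0.106, "dz": -0.186, "wx": 0.003, "wy": 0, "wz": -0.573, "claw": -1},
    {"dx": -0.4465, "dy": -0.106, "dz": -0.186, "wx": 0.003, "wy": 0, "wz": -0.573, "claw": -1},
    {"dx": -0.4465, "dy": -0.106, "dz": -0.186, "wx": 0.003, "wy": 0, "wz": -0.573, "claw": -1},
    {"dx": -0.4465, "dy": -0.106, "dz": -0.186, "wx": 0.003, "wy": 0, "wz": -0.573, "claw": -1},
    {"dx": -0.4465, "dy": -0.106, "dz": -0.186, "wx": 0.003, "wy": 0, "wz": -0.573, "claw": -1},
    {"dx": -0.4465, "dy": -0.106, "dz": -0.186, "wx": 0.003, "wy": 0, "wz": -0.573, "claw": -1},
    {"dx": -0.4465, "dy": -0.106, "dz": -0.186, "wx": 0.003, "wy": 0, "wz": -0.573, "claw": -1},
    {"dx": -0.4465, "dy": -0.106, "dz": -0.186, "wx": 0.003, "wy": 0, "wz": -0.573, "claw": -1},
    {"dx": -0.4465, "dy": -0.106, "dz": -0.186, "wx": 0.003, "wy": 0, "wz": -0.573, "claw": -1},
  ],
)

```text
clock: 21.2
ee_pos: [0.4826, -0.1978, 0.166]
orientation: [[-0.788, 0.615, 0.0], [0.615, 0.788, -0.0], [-0.0, -0.0, -1.0]]
wrist_force: [-0.6, -0.1, -0.1]
finger_gap: 0.0454
```

```bash
python3 - <<'E'
from h import *
a=-38.01
plan((*bx(-.125,0,.116),a))
im=bot.grab_frame('wrist');cv2.imwrite('pics/w12.png',im[:,:,::-1])
E
```

```text
clock 21.2 pos [ 0.4826 -0.1978  0.166 ] ang 142.0 gap 0.0454 F [-0.6 -0.1 -0.1]
dx -0.0006 dy -0.0010 dz 0.0743 wx -0.000 wy 0.000 wz 0.001  q6 -1.30
```

View pics/w12.png

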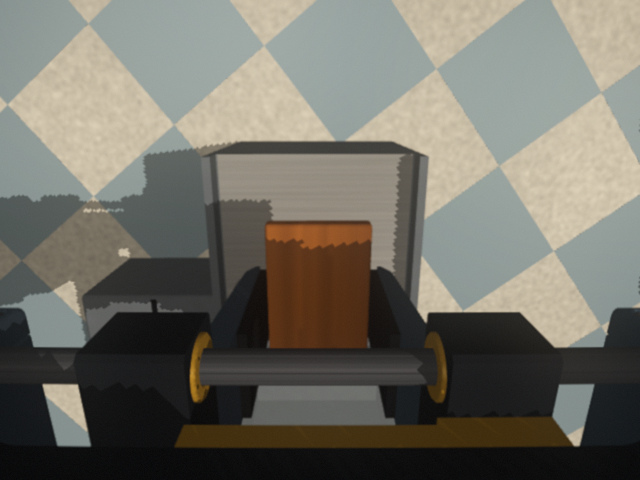

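Tally 2 is held squarely over the shelf. I'll use the same sequence.

Call:
jog_arm(
  moves=[
    {"dx": -0.0006, "dy": -0.001, "dz": 0.045, "wx": 0, "wy": 0, "wz": 0.001, "claw": -1},
    {"dx": -0.0006, "dy": -0.001, "dz": 0.07, "wx": 0, "wy": 0, "wz": 0.001, "claw": -1},
    {"dx": -0.0006, "dy": -0.001, "dz": 0.0745, "wx": 0, "wy": 0, "wz": 0.001, "claw": -1},
    {"dx": -0.0006, "dy": -0.001, "dz": 0.0745, "wx": 0, "wy": 0, "wz": 0.001, "claw": 0.25},
    {"dx": -0.0006, "dy": -0.001, "dz": 0.0745, "wx": 0, "wy": 0, "wz": 0.001, "claw": 0.25},
    {"dx": -0.0006, "dy": -0.001, "dz": 0.0745, "wx": 0, "wy": 0, "wz": 0.001, "claw": 0.25},
    {"dx": -0.0006, "dy": -0.001, "dz": 0.0745, "wx": 0, "wy": 0, "wz": 0.001, "claw": 0.25},
    {"dx": -0.0006, "dy": -0.001, "dz": 0.037, "wx": 0, "wy": 0, "wz": 0.001, "claw": 0.25},
    {"dx": -0.0006, "dy": -0.001, "dz": 0.037, "wx": 0, "wy": 0, "wz": 0.001, "claw": -1},
    {"dx": 0.03, "dy": -0.001, "dz": 0.037, "wx": 0, "wy": 0, "wz": 0.001, "claw": -1},
    {"dx": 0.062, "dy": -0.001, "dz": 0.037, "wx": 0, "wy": 0, "wz": 0.001, "claw": -1},
    {"dx": 0.062, "dy": -0.001, "dz": 0.037, "wx": 0, "wy": 0, "wz": 0.001, "claw": -1},
    {"dx": 0.062, "dy": -0.001, "dz": 0.037, "wx": 0, "wy": 0, "wz": 0.001, "claw": -1},
    {"dx": 0.062, "dy": -0.001, "dz": 0.037, "wx": 0, "wy": 0, "wz": 0.001, "claw": -1},
    {"dx": 0.062, "dy": -0.001, "dz": 0.037, "wx": 0, "wy": 0, "wz": 0.001, "claw": -1},
    {"dx": 0.062, "dy": -0.001, "dz": 0.037, "wx": 0, "wy": 0, "wz": 0.001, "claw": -1},
    {"dx": 0.062, "dy": -0.001, "dz": 0.037, "wx": 0, "wy": 0, "wz": 0.001, "claw": -1},
    {"dx": 0.062, "dy": -0.001, "dz": 0.037, "wx": 0, "wy": 0, "wz": 0.001, "claw": -1},
    {"dx": 0.062, "dy": -0.001, "dz": 0.037, "wx": 0, "wy": 0, "wz": 0.001, "claw": -1},
    {"dx": 0.062, "dy": -0.001, "dz": 0.037, "wx": 0, "wy": 0, "wz": 0.001, "claw": -1},
  ],
)

```text
clock: 23.25
ee_pos: [0.4331, -0.1605, 0.129]
orientation: [[-0.788, 0.616, -0.0], [0.616, 0.788, -0.001], [-0.0, -0.0, -1.0]]
wrist_force: [0.1, 0.7, -0.0]
finger_gap: 0.0009
```

```bash
python3 - <<'E'
from h import *
a=-38.01
plan((*bx(-.186,0,.1135),a),(*bx(-.088,0,.1135),a))
E
```

```text
clock 23.25 pos [ 0.4331 -0.1605  0.129 ] ang 142.0 gap 0.0009 F [ 0.1  0.7 -0. ]
dx -0.0016 dy 0.0000 dz 0.0398 wx -0.000 wy 0.000 wz -0.000  q6 -1.26
dx -0.0996 dy 0.0001 dz 0.0398 wx -0.000 wy 0.000 wz -0.000  q6 -1.32
```

Call:
jog_arm(
  moves=[
    {"dx": -0.001, "dy": 0, "dz": 0.03, "wx": 0, "wy": 0, "wz": 0, "claw": -1},
    {"dx": -0.001, "dy": 0, "dz": 0.0395, "wx": 0, "wy": 0, "wz": 0, "claw": -1},
    {"dx": -0.012, "dy": 0, "dz": 0.0395, "wx": 0, "wy": 0, "wz": 0, "claw": -1},
    {"dx": -0.024, "dy": 0, "dz": 0.0395, "wx": 0, "wy": 0, "wz": 0, "claw": -1},
    {"dx": -0.036, "dy": 0, "dz": 0.0395, "wx": 0, "wy": 0, "wz": 0, "claw": -1},
    {"dx": -0.048, "dy": 0, "dz": 0.0395, "wx": 0, "wy": 0, "wz": 0, "claw": -1},
    {"dx": -0.06, "dy": 0, "dz": 0.0395, "wx": 0, "wy": 0, "wz": 0, "claw": -1},
    {"dx": -0.07, "dy": 0, "dz": 0.0395, "wx": 0, "wy": 0, "wz": 0, "claw": -1},
    {"dx": -0.08, "dy": 0, "dz": 0.0395, "wx": 0, "wy": 0, "wz": 0, "claw": -1},
    {"dx": -0.09, "dy": 0, "dz": 0.0395, "wx": 0, "wy": 0, "wz": 0, "claw": -1},
    {"dx": -0.097, "dy": 0, "dz": 0.0395, "wx": 0, "wy": 0, "wz": 0, "claw": -1},
    {"dx": -0.0995, "dy": 0, "dz": 0.0395, "wx": 0, "wy": 0, "wz": 0, "claw": -1},
    {"dx": -0.0995, "dy": 0, "dz": 0.0395, "wx": 0, "wy": 0, "wz": 0, "claw": -1},
    {"dx": -0.085, "dy": 0, "dz": 0.0, "wx": 0, "wy": 0, "wz": 0, "claw": 0.45},
    {"dx": -0.045, "dy": 0, "dz": -0.045, "wx": 0, "wy": 0, "wz": 0, "claw": 0.45},
    {"dx": -0.001, "dy": 0, "dz": -0.05, "wx": 0, "wy": 0, "wz": 0, "claw": 0.45},
    {"dx": -0.001, "dy": 0, "dz": -0.05, "wx": 0, "wy": 0, "wz": 0, "claw": 0.45},
  ],
)

```text
clock: 24.95
ee_pos: [0.4298, -0.158, 0.1803]
orientation: [[-0.788, 0.615, -0.001], [0.615, 0.788, 0.0], [0.001, -0.0, -1.0]]
wrist_force: [-0.6, 0.5, -0.7]
finger_gap: 0.0295
```

```bash
cat > chk.py <<'E'
from h import *
import sys
n=sys.argv[1]
im=bot.grab_frame('wrist');cv2.imwrite(f'pics/wc{n}.png',cv2.resize(im[230:430,220:420,::-1],None,fx=3.5,fy=3,interpolation=cv2.INTER_CUBIC))
for c in ('top','scene'):
    im=bot.grab_frame(c);cv2.imwrite(f'pics/{c}c{n}.png',im[:,:,::-1])
    for o in tallies(im,par(c)):print(c,*o)
E
python3 chk.py 2; python3 -c "
from h import *
plan((.604,.1095,.19,57.7),(.604,.1095,.05,57.7))"
```

```text
top [213. 296.] 444 338 73 45 -48.8
top [303. 231.] 604 109 73 43 57.7
top [268. 170.] 767 201 105 97 -0.6
scene [426. 309.] 444 339 75 48 -48.8
scene [312. 292.] 605 110 77 44 57.9
clock 25.1 pos [ 0.434  -0.1611  0.1792] ang 142.0 gap 0.0416 F [-0.4 -0.2 -0.1]
dx 0.0327 dy 0.3179 dz 0.0134 wx 0.000 wy 0.001 wz 0.937  q6 0.74
dx 0.0328 dy 0.3179 dz 0.1534 wx 0.000 wy 0.001 wz 0.937  q6 0.74
```

View pics/wc2.png

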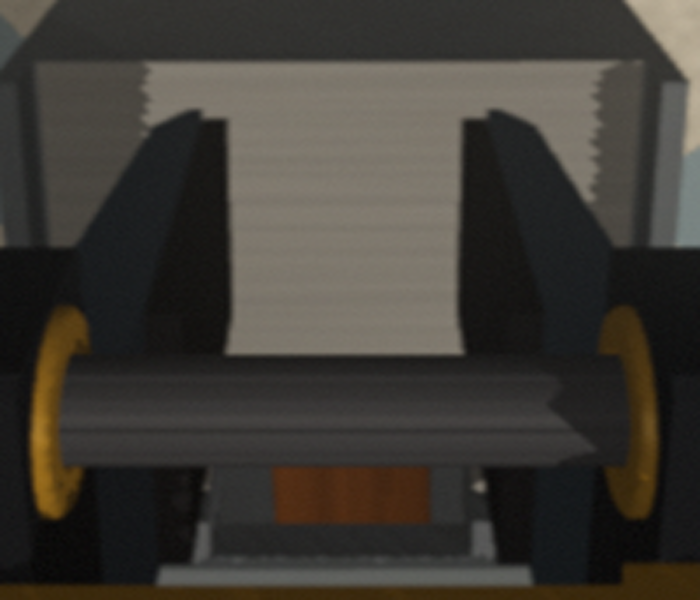

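View pics/scenec2.png

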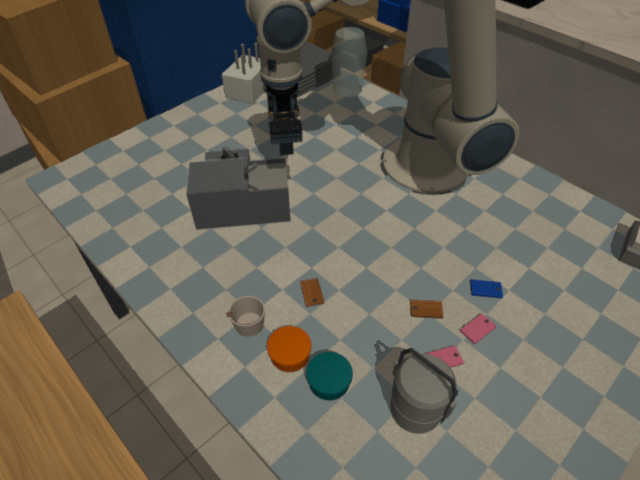

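Tally 2 is in and the shelf is clear. Two are left, and I'll take (604,109) next.

Call:
jog_arm(
  moves=[
    {"dx": 0.0327, "dy": 0.3179, "dz": 0.0, "wx": 0, "wy": 0.001, "wz": 0.937, "claw": 0.45},
    {"dx": 0.0327, "dy": 0.3179, "dz": 0.0, "wx": 0, "wy": 0.001, "wz": 0.937, "claw": 0.45},
    {"dx": 0.0327, "dy": 0.3179, "dz": 0.0, "wx": 0, "wy": 0.001, "wz": 0.937, "claw": 0.45},
    {"dx": 0.0327, "dy": 0.3179, "dz": 0.0, "wx": 0, "wy": 0.001, "wz": 0.937, "claw": 0.45},
    {"dx": 0.0327, "dy": 0.3179, "dz": 0.0, "wx": 0, "wy": 0.001, "wz": 0.937, "claw": 0.45},
    {"dx": 0.0327, "dy": 0.3179, "dz": 0.0, "wx": 0, "wy": 0.001, "wz": 0.937, "claw": 0.45},
    {"dx": 0.0327, "dy": 0.3179, "dz": 0.0, "wx": 0, "wy": 0.001, "wz": 0.937, "claw": 0.45},
    {"dx": 0.0327, "dy": 0.3179, "dz": 0.0, "wx": 0, "wy": 0.001, "wz": 0.937, "claw": 0.45},
    {"dx": 0.0327, "dy": 0.3179, "dz": 0.05, "wx": 0, "wy": 0.001, "wz": 0.937, "claw": 0.45},
    {"dx": 0.0327, "dy": 0.3179, "dz": 0.09, "wx": 0, "wy": 0.001, "wz": 0.937, "claw": 0.45},
    {"dx": 0.0327, "dy": 0.3179, "dz": 0.12, "wx": 0, "wy": 0.001, "wz": 0.937, "claw": 0.45},
    {"dx": 0.0327, "dy": 0.3179, "dz": 0.12, "wx": 0, "wy": 0.001, "wz": 0.937, "claw": 0.45},
    {"dx": 0.0327, "dy": 0.3179, "dz": 0.12, "wx": 0, "wy": 0.001, "wz": 0.937, "claw": 0.45},
  ],
)

```text
clock: 26.4
ee_pos: [0.6046, 0.1093, 0.0589]
orientation: [[0.532, 0.846, -0.0], [0.846, -0.532, 0.0], [0.0, -0.001, -1.0]]
wrist_force: [1.1, 0.5, 0.4]
finger_gap: 0.0665
```

```bash
python3 - <<'E'
from h import *
im=bot.grab_frame('wrist')
for o in tallies(im,par('wrist')):
  if o[3]>70 and o[4]>40: print(*o)
plan((.604,.1095,.004,57.9))
E
```

```text
[318. 245.] 605 110 75 45 57.8
clock 26.45 pos [0.6052 0.1094 0.06  ] ang 57.8 gap 0.0665 F [-0.2 -0.   0. ]
dx -0.0006 dy -0.0012 dz 0.0803 wx 0.001 wy -0.001 wz -0.001  q6 0.74
```

Call:
jog_arm(
  moves=[
    {"dx": 0, "dy": -0.0005, "dz": 0.04, "wx": 0, "wy": 0, "wz": 0, "claw": 0.45},
    {"dx": 0, "dy": -0.0005, "dz": 0.07, "wx": 0, "wy": 0, "wz": 0, "claw": 0.45},
    {"dx": 0, "dy": -0.0005, "dz": 0.08, "wx": 0, "wy": 0, "wz": 0, "claw": 0.45},
    {"dx": 0, "dy": -0.0005, "dz": 0.08, "wx": 0, "wy": 0, "wz": 0, "claw": -1},
    {"dx": 0, "dy": -0.0005, "dz": 0.08, "wx": 0, "wy": 0, "wz": 0, "claw": -1},
    {"dx": 0, "dy": -0.0005, "dz": 0.08, "wx": 0, "wy": 0, "wz": 0, "claw": -1},
    {"dx": 0, "dy": -0.0005, "dz": 0.08, "wx": 0, "wy": 0, "wz": 0, "claw": -1},
    {"dx": 0, "dy": -0.0005, "dz": 0.08, "wx": 0, "wy": 0, "wz": 0, "claw": -1},
    {"dx": 0, "dy": -0.0005, "dz": 0.08, "wx": 0, "wy": 0, "wz": 0, "claw": -1},
    {"dx": 0, "dy": -0.0005, "dz": 0.08, "wx": 0, "wy": 0, "wz": 0, "claw": -1},
    {"dx": 0, "dy": -0.0005, "dz": 0.08, "wx": 0, "wy": 0, "wz": 0, "claw": -1},
  ],
)

```text
clock: 27.55
ee_pos: [0.6063, 0.1098, -0.0182]
orientation: [[0.532, 0.847, 0.005], [0.847, -0.532, 0.001], [0.003, 0.004, -1.0]]
wrist_force: [-1.0, 0.1, 10.1]
finger_gap: 0.0451
```

```bash
python3 - <<'E'
from h import *
a=-38.01
plan((*bx(-.125,0,.19),a))
E
```

```text
clock 27.55 pos [ 0.6063  0.1098 -0.0182] ang 57.8 gap 0.0451 F [-1.   0.1 10.1]
dx -0.3268 dy 0.0602 dz -0.1847 wx 0.003 wy 0.000 wz -0.935  q6 -1.30
```

Call:
jog_arm(
  moves=[
    {"dx": 0, "dy": 0, "dz": -0.04, "wx": 0, "wy": 0, "wz": 0, "claw": -1},
    {"dx": 0, "dy": 0, "dz": -0.09, "wx": 0, "wy": 0, "wz": 0, "claw": -1},
    {"dx": 0, "dy": 0, "dz": -0.14, "wx": 0, "wy": 0, "wz": 0, "claw": -1},
    {"dx": -0.03, "dy": 0.005, "dz": -0.185, "wx": 0, "wy": 0, "wz": -0.06, "claw": -1},
    {"dx": -0.3268, "dy": 0.0602, "dz": -0.185, "wx": 0.003, "wy": 0, "wz": -0.935, "claw": -1},
    {"dx": -0.3268, "dy": 0.0602, "dz": -0.185, "wx": 0.003, "wy": 0, "wz": -0.935, "claw": -1},
    {"dx": -0.3268, "dy": 0.0602, "dz": -0.185, "wx": 0.003, "wy": 0, "wz": -0.935, "claw": -1},
    {"dx": -0.3268, "dy": 0.0602, "dz": -0.185, "wx": 0.003, "wy": 0, "wz": -0.935, "claw": -1},
    {"dx": -0.3268, "dy": 0.0602, "dz": -0.185, "wx": 0.003, "wy": 0, "wz": -0.935, "claw": -1},
    {"dx": -0.3268, "dy": 0.0602, "dz": -0.185, "wx": 0.003, "wy": 0, "wz": -0.935, "claw": -1},
    {"dx": -0.3268, "dy": 0.0602, "dz": -0.185, "wx": 0.003, "wy": 0, "wz": -0.935, "claw": -1},
    {"dx": -0.3268, "dy": 0.0602, "dz": -0.185, "wx": 0.003, "wy": 0, "wz": -0.935, "claw": -1},
    {"dx": -0.3268, "dy": 0.0602, "dz": -0.185, "wx": 0.003, "wy": 0, "wz": -0.935, "claw": -1},
    {"dx": -0.3268, "dy": 0.0602, "dz": -0.185, "wx": 0.003, "wy": 0, "wz": -0.935, "claw": -1},
    {"dx": -0.3268, "dy": 0.0602, "dz": -0.185, "wx": 0.003, "wy": 0, "wz": -0.935, "claw": -1},
    {"dx": -0.3268, "dy": 0.0602, "dz": -0.185, "wx": 0.003, "wy": 0, "wz": -0.935, "claw": -1},
    {"dx": -0.3268, "dy": 0.0602, "dz": -0.185, "wx": 0.003, "wy": 0, "wz": -0.935, "claw": -1},
  ],
)

```text
clock: 29.25
ee_pos: [0.4825, -0.199, 0.1663]
orientation: [[-0.786, 0.619, 0.001], [0.619, 0.786, -0.0], [-0.001, 0.0, -1.0]]
wrist_force: [0.3, 0.5, 0.0]
finger_gap: 0.0448
```

```bash
python3 - <<'E'
from h import *
a=-38.01
plan((*bx(-.125,0,.1165),a))
im=bot.grab_frame('wrist');cv2.imwrite('pics/w13.png',im[:,:,::-1])
E
```

```text
clock 29.25 pos [ 0.4825 -0.199   0.1663] ang 141.8 gap 0.0448 F [0.3 0.5 0. ]
dx 0.0000 dy -0.0001 dz 0.0741 wx 0.000 wy 0.000 wz -0.002  q6 -1.30
```

View pics/w13.png

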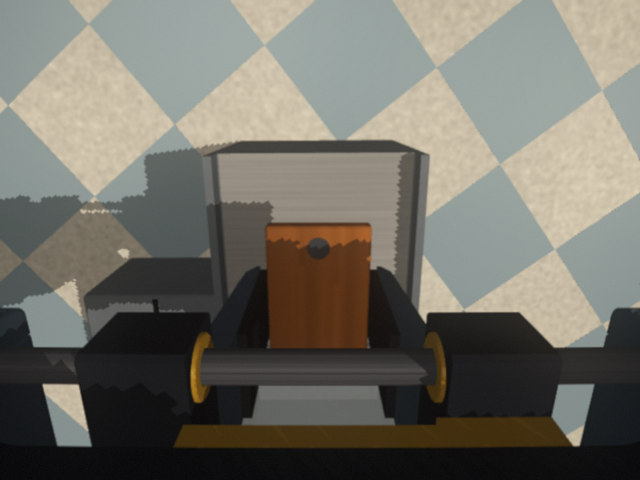

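Tally 3 is held squarely over the shelf (px (318,285)).

Call:
jog_arm(
  moves=[
    {"dx": 0, "dy": 0, "dz": 0.045, "wx": 0, "wy": 0, "wz": -0.002, "claw": -1},
    {"dx": 0, "dy": 0, "dz": 0.07, "wx": 0, "wy": 0, "wz": -0.002, "claw": -1},
    {"dx": 0, "dy": 0, "dz": 0.0745, "wx": 0, "wy": 0, "wz": -0.002, "claw": -1},
    {"dx": 0, "dy": 0, "dz": 0.0745, "wx": 0, "wy": 0, "wz": -0.002, "claw": 0.25},
    {"dx": 0, "dy": 0, "dz": 0.0745, "wx": 0, "wy": 0, "wz": -0.002, "claw": 0.25},
    {"dx": 0, "dy": 0, "dz": 0.0745, "wx": 0, "wy": 0, "wz": -0.002, "claw": 0.25},
    {"dx": 0, "dy": 0, "dz": 0.0745, "wx": 0, "wy": 0, "wz": -0.002, "claw": 0.25},
    {"dx": 0, "dy": 0, "dz": 0.037, "wx": 0, "wy": 0, "wz": -0.002, "claw": 0.25},
    {"dx": 0, "dy": 0, "dz": 0.037, "wx": 0, "wy": 0, "wz": -0.002, "claw": -1},
    {"dx": 0.03, "dy": 0, "dz": 0.037, "wx": 0, "wy": 0, "wz": -0.002, "claw": -1},
    {"dx": 0.062, "dy": 0, "dz": 0.037, "wx": 0, "wy": 0, "wz": -0.002, "claw": -1},
    {"dx": 0.062, "dy": 0, "dz": 0.037, "wx": 0, "wy": 0, "wz": -0.002, "claw": -1},
    {"dx": 0.062, "dy": 0, "dz": 0.037, "wx": 0, "wy": 0, "wz": -0.002, "claw": -1},
    {"dx": 0.062, "dy": 0, "dz": 0.037, "wx": 0, "wy": 0, "wz": -0.002, "claw": -1},
    {"dx": 0.062, "dy": 0, "dz": 0.037, "wx": 0, "wy": 0, "wz": -0.002, "claw": -1},
    {"dx": 0.062, "dy": 0, "dz": 0.037, "wx": 0, "wy": 0, "wz": -0.002, "claw": -1},
    {"dx": 0.062, "dy": 0, "dz": 0.037, "wx": 0, "wy": 0, "wz": -0.002, "claw": -1},
    {"dx": 0.062, "dy": 0, "dz": 0.037, "wx": 0, "wy": 0, "wz": -0.002, "claw": -1},
    {"dx": 0.062, "dy": 0, "dz": 0.037, "wx": 0, "wy": 0, "wz": -0.002, "claw": -1},
    {"dx": 0.062, "dy": 0, "dz": 0.037, "wx": 0, "wy": 0, "wz": -0.002, "claw": -1},
  ],
)

```text
clock: 31.3
ee_pos: [0.4338, -0.1607, 0.1292]
orientation: [[-0.788, 0.615, 0.001], [0.615, 0.788, -0.0], [-0.001, 0.0, -1.0]]
wrist_force: [0.3, -0.3, 0.4]
finger_gap: 0.0003
```

```bash
python3 - <<'E'
from h import *
a=-38.01
plan((*bx(-.186,0,.1135),a),(*bx(-.088,0,.1135),a))
E
```

```text
clock 31.3 pos [ 0.4338 -0.1607  0.1292] ang 142.0 gap 0.0003 F [ 0.3 -0.3  0.4]
dx -0.0009 dy -0.0003 dz 0.0400 wx 0.000 wy 0.000 wz 0.000  q6 -1.26
dx -0.0989 dy -0.0003 dz 0.0401 wx 0.000 wy 0.000 wz 0.000  q6 -1.32
```

Call:
jog_arm(
  moves=[
    {"dx": 0, "dy": 0, "dz": 0.03, "wx": 0, "wy": 0, "wz": 0, "claw": -1},
    {"dx": -0.001, "dy": 0, "dz": 0.0395, "wx": 0, "wy": 0, "wz": 0, "claw": -1},
    {"dx": -0.012, "dy": 0, "dz": 0.0395, "wx": 0, "wy": 0, "wz": 0, "claw": -1},
    {"dx": -0.024, "dy": 0, "dz": 0.0395, "wx": 0, "wy": 0, "wz": 0, "claw": -1},
    {"dx": -0.036, "dy": 0, "dz": 0.0395, "wx": 0, "wy": 0, "wz": 0, "claw": -1},
    {"dx": -0.048, "dy": 0, "dz": 0.0395, "wx": 0, "wy": 0, "wz": 0, "claw": -1},
    {"dx": -0.06, "dy": 0, "dz": 0.0395, "wx": 0, "wy": 0, "wz": 0, "claw": -1},
    {"dx": -0.07, "dy": 0, "dz": 0.0395, "wx": 0, "wy": 0, "wz": 0, "claw": -1},
    {"dx": -0.08, "dy": 0, "dz": 0.0395, "wx": 0, "wy": 0, "wz": 0, "claw": -1},
    {"dx": -0.09, "dy": 0, "dz": 0.0395, "wx": 0, "wy": 0, "wz": 0, "claw": -1},
    {"dx": -0.097, "dy": 0, "dz": 0.0395, "wx": 0, "wy": 0, "wz": 0, "claw": -1},
    {"dx": -0.099, "dy": 0, "dz": 0.0395, "wx": 0, "wy": 0, "wz": 0, "claw": -1},
    {"dx": -0.099, "dy": 0, "dz": 0.0395, "wx": 0, "wy": 0, "wz": 0, "claw": -1},
    {"dx": -0.085, "dy": 0, "dz": 0.0, "wx": 0, "wy": 0, "wz": 0, "claw": 0.45},
    {"dx": -0.045, "dy": 0, "dz": -0.045, "wx": 0, "wy": 0, "wz": 0, "claw": 0.45},
    {"dx": -0.001, "dy": 0, "dz": -0.05, "wx": 0, "wy": 0, "wz": 0, "claw": 0.45},
    {"dx": -0.001, "dy": 0, "dz": -0.05, "wx": 0, "wy": 0, "wz": 0, "claw": 0.45},
  ],
)

```text
clock: 33.0
ee_pos: [0.4305, -0.1582, 0.1806]
orientation: [[-0.789, 0.615, -0.0], [0.615, 0.789, 0.001], [0.0, 0.0, -1.0]]
wrist_force: [-0.5, 0.6, -0.8]
finger_gap: 0.0294
```

```bash

python3 chk.py 3; python3 -c "
from h import *
plan((.444,.3385,.19,-48.7),(.444,.3385,.05,131.3))"
```

```text
top [213. 296.] 444 338 74 45 -48.8
top [268. 170.] 767 201 105 97 -0.6
scene [426. 309.] 444 339 75 48 -48.8
clock 33.15 pos [ 0.4346 -0.1612  0.1794] ang 142.0 gap 0.0412 F [ 0.2 -0.2  0.1]
dx 0.3001 dy 0.3997 dz 0.0135 wx 0.000 wy 0.001 wz 0.119  q6 -0.07
dx 0.3003 dy 0.3997 dz 0.1535 wx 0.000 wy 0.001 wz 0.119  q6 -0.07
```

View pics/wc3.png

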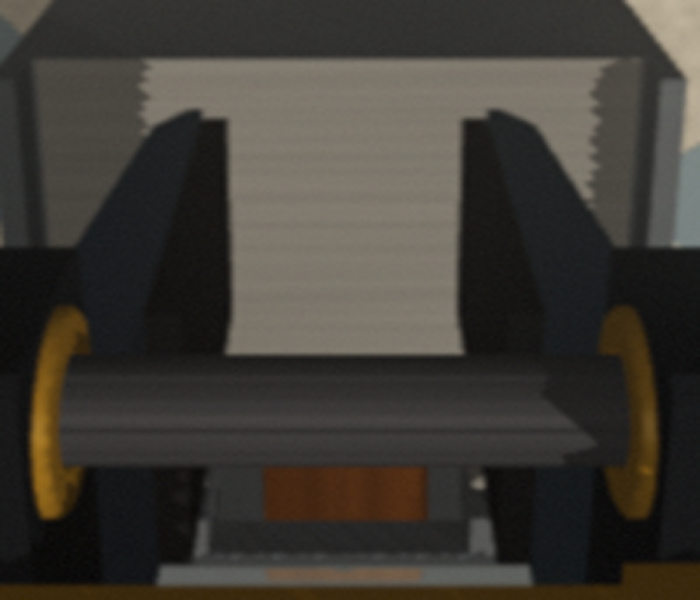

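Tally 3 is in. The last one is at (444,338), angle -48.8°.

Call:
jog_arm(
  moves=[
    {"dx": 0.3, "dy": 0.3997, "dz": 0.0, "wx": 0, "wy": 0.001, "wz": 0.119, "claw": 0.45},
    {"dx": 0.3, "dy": 0.3997, "dz": 0.0, "wx": 0, "wy": 0.001, "wz": 0.119, "claw": 0.45},
    {"dx": 0.3, "dy": 0.3997, "dz": 0.0, "wx": 0, "wy": 0.001, "wz": 0.119, "claw": 0.45},
    {"dx": 0.3, "dy": 0.3997, "dz": 0.0, "wx": 0, "wy": 0.001, "wz": 0.119, "claw": 0.45},
    {"dx": 0.3, "dy": 0.3997, "dz": 0.0, "wx": 0, "wy": 0.001, "wz": 0.119, "claw": 0.45},
    {"dx": 0.3, "dy": 0.3997, "dz": 0.0, "wx": 0, "wy": 0.001, "wz": 0.119, "claw": 0.45},
    {"dx": 0.3, "dy": 0.3997, "dz": 0.0, "wx": 0, "wy": 0.001, "wz": 0.119, "claw": 0.45},
    {"dx": 0.3, "dy": 0.3997, "dz": 0.0, "wx": 0, "wy": 0.001, "wz": 0.119, "claw": 0.45},
    {"dx": 0.3, "dy": 0.3997, "dz": 0.0, "wx": 0, "wy": 0.001, "wz": 0.119, "claw": 0.45},
    {"dx": 0.3, "dy": 0.3997, "dz": 0.0, "wx": 0, "wy": 0.001, "wz": 0.119, "claw": 0.45},
    {"dx": 0.3, "dy": 0.3997, "dz": 0.05, "wx": 0, "wy": 0.001, "wz": 0.119, "claw": 0.45},
    {"dx": 0.3, "dy": 0.3997, "dz": 0.09, "wx": 0, "wy": 0.001, "wz": 0.119, "claw": 0.45},
    {"dx": 0.3, "dy": 0.3997, "dz": 0.12, "wx": 0, "wy": 0.001, "wz": 0.119, "claw": 0.45},
    {"dx": 0.3, "dy": 0.3997, "dz": 0.12, "wx": 0, "wy": 0.001, "wz": 0.119, "claw": 0.45},
    {"dx": 0.3, "dy": 0.3997, "dz": 0.12, "wx": 0, "wy": 0.001, "wz": 0.119, "claw": 0.45},
  ],
)

```text
clock: 34.65
ee_pos: [0.4447, 0.3384, 0.0591]
orientation: [[-0.66, 0.751, -0.0], [0.751, 0.66, 0.0], [0.0, -0.0, -1.0]]
wrist_force: [0.5, 0.1, 0.1]
finger_gap: 0.0661
```

```bash
python3 - <<'E'
from h import *
im=bot.grab_frame('wrist')
for o in tallies(im,par('wrist')):
  if o[3]>70 and o[4]>40: print(*o)
plan((.444,.3385,.0045,131.3))
E
```

```text
[317. 243.] 443 340 75 46 -48.7
clock 34.7 pos [0.4452 0.3388 0.0601] ang 131.3 gap 0.066 F [ 0.4 -0.9  0.6]
dx 0.0006 dy -0.0012 dz 0.0799 wx 0.001 wy 0.000 wz 0.000  q6 -0.07
```

Call:
jog_arm(
  moves=[
    {"dx": 0.001, "dy": -0.0008, "dz": 0.04, "wx": 0, "wy": 0, "wz": 0, "claw": 0.45},
    {"dx": 0.001, "dy": -0.0008, "dz": 0.07, "wx": 0, "wy": 0, "wz": 0, "claw": 0.45},
    {"dx": 0.001, "dy": -0.0008, "dz": 0.08, "wx": 0, "wy": 0, "wz": 0, "claw": 0.45},
    {"dx": 0.001, "dy": -0.0008, "dz": 0.08, "wx": 0, "wy": 0, "wz": 0, "claw": -1},
    {"dx": 0.001, "dy": -0.0008, "dz": 0.08, "wx": 0, "wy": 0, "wz": 0, "claw": -1},
    {"dx": 0.001, "dy": -0.0008, "dz": 0.08, "wx": 0, "wy": 0, "wz": 0, "claw": -1},
    {"dx": 0.001, "dy": -0.0008, "dz": 0.08, "wx": 0, "wy": 0, "wz": 0, "claw": -1},
    {"dx": 0.001, "dy": -0.0008, "dz": 0.08, "wx": 0, "wy": 0, "wz": 0, "claw": -1},
    {"dx": 0.001, "dy": -0.0008, "dz": 0.08, "wx": 0, "wy": 0, "wz": 0, "claw": -1},
    {"dx": 0.001, "dy": -0.0008, "dz": 0.08, "wx": 0, "wy": 0, "wz": 0, "claw": -1},
    {"dx": 0.001, "dy": -0.0008, "dz": 0.08, "wx": 0, "wy": 0, "wz": 0, "claw": -1},
  ],
)

```text
clock: 35.8
ee_pos: [0.4451, 0.3397, -0.0183]
orientation: [[-0.66, 0.751, 0.004], [0.751, 0.66, 0.003], [-0.001, 0.004, -1.0]]
wrist_force: [0.1, -0.9, 9.4]
finger_gap: 0.0452
```

```bash
python3 - <<'E'
from h import *
a=-38.01
plan((*bx(-.125,0,.19),a))
E
```

```text
clock 35.8 pos [ 0.4451  0.3397 -0.0183] ang 131.3 gap 0.0452 F [ 0.1 -0.9  9.4]
dx -0.4294 dy -0.3268 dz -0.1852 wx 0.003 wy 0.001 wz -0.119  q6 -1.30
```

Call:
jog_arm(
  moves=[
    {"dx": 0, "dy": 0, "dz": -0.04, "wx": 0, "wy": 0, "wz": 0, "claw": -1},
    {"dx": 0, "dy": 0, "dz": -0.09, "wx": 0, "wy": 0, "wz": 0, "claw": -1},
    {"dx": 0, "dy": 0, "dz": -0.14, "wx": 0, "wy": 0, "wz": 0, "claw": -1},
    {"dx": -0.03, "dy": -0.02, "dz": -0.185, "wx": 0, "wy": 0, "wz": 0, "claw": -1},
    {"dx": -0.4294, "dy": -0.3268, "dz": -0.185, "wx": 0.003, "wy": 0, "wz": -0.119, "claw": -1},
    {"dx": -0.4294, "dy": -0.3268, "dz": -0.185, "wx": 0.003, "wy": 0, "wz": -0.119, "claw": -1},
    {"dx": -0.4294, "dy": -0.3268, "dz": -0.185, "wx": 0.003, "wy": 0, "wz": -0.119, "claw": -1},
    {"dx": -0.4294, "dy": -0.3268, "dz": -0.185, "wx": 0.003, "wy": 0, "wz": -0.119, "claw": -1},
    {"dx": -0.4294, "dy": -0.3268, "dz": -0.185, "wx": 0.003, "wy": 0, "wz": -0.119, "claw": -1},
    {"dx": -0.4294, "dy": -0.3268, "dz": -0.185, "wx": 0.003, "wy": 0, "wz": -0.119, "claw": -1},
    {"dx": -0.4294, "dy": -0.3268, "dz": -0.185, "wx": 0.003, "wy": 0, "wz": -0.119, "claw": -1},
    {"dx": -0.4294, "dy": -0.3268, "dz": -0.185, "wx": 0.003, "wy": 0, "wz": -0.119, "claw": -1},
    {"dx": -0.4294, "dy": -0.3268, "dz": -0.185, "wx": 0.003, "wy": 0, "wz": -0.119, "claw": -1},
    {"dx": -0.4294, "dy": -0.3268, "dz": -0.185, "wx": 0.003, "wy": 0, "wz": -0.119, "claw": -1},
    {"dx": -0.4294, "dy": -0.3268, "dz": -0.185, "wx": 0.003, "wy": 0, "wz": -0.119, "claw": -1},
    {"dx": -0.4294, "dy": -0.3268, "dz": -0.185, "wx": 0.003, "wy": 0, "wz": -0.119, "claw": -1},
    {"dx": -0.4294, "dy": -0.3268, "dz": -0.185, "wx": 0.003, "wy": 0, "wz": -0.119, "claw": -1},
    {"dx": -0.4294, "dy": -0.3268, "dz": -0.185, "wx": 0.003, "wy": 0, "wz": -0.119, "claw": -1},
    {"dx": -0.4294, "dy": -0.3268, "dz": -0.185, "wx": 0.003, "wy": 0, "wz": -0.119, "claw": -1},
  ],
)

```text
clock: 37.7
ee_pos: [0.4824, -0.1977, 0.1657]
orientation: [[-0.789, 0.614, 0.0], [0.614, 0.789, -0.001], [-0.001, -0.0, -1.0]]
wrist_force: [-0.1, -0.6, -0.2]
finger_gap: 0.0453
```

```bash
python3 - <<'E'
from h import *
a=-38.01
plan((*bx(-.125,0,.1165),a))
im=bot.grab_frame('wrist');cv2.imwrite('pics/w14.png',im[:,:,::-1])
E
```

```text
clock 37.7 pos [ 0.4824 -0.1977  0.1657] ang 142.1 gap 0.0453 F [-0.1 -0.6 -0.2]
dx -0.0008 dy -0.0010 dz 0.0735 wx -0.000 wy 0.001 wz 0.001  q6 -1.30
```

View pics/w14.png

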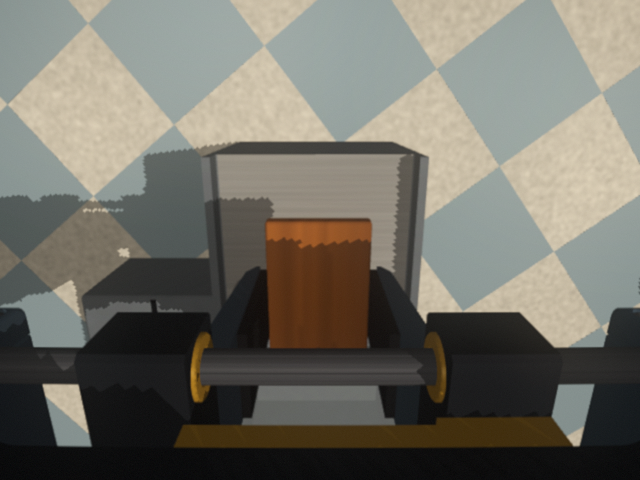

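Tally 4 is held squarely (px (318,285)), so the same sequence applies. The tail edge shows at row 219, 2–4 px further back, so I'll retreat slightly more.

Call:
jog_arm(
  moves=[
    {"dx": -0.003, "dy": -0.001, "dz": 0.045, "wx": 0, "wy": 0, "wz": 0.001, "claw": -1},
    {"dx": -0.003, "dy": -0.001, "dz": 0.07, "wx": 0, "wy": 0, "wz": 0.001, "claw": -1},
    {"dx": -0.003, "dy": -0.001, "dz": 0.074, "wx": 0, "wy": 0, "wz": 0.001, "claw": -1},
    {"dx": -0.003, "dy": -0.001, "dz": 0.074, "wx": 0, "wy": 0, "wz": 0.001, "claw": 0.25},
    {"dx": -0.003, "dy": -0.001, "dz": 0.074, "wx": 0, "wy": 0, "wz": 0.001, "claw": 0.25},
    {"dx": -0.003, "dy": -0.001, "dz": 0.074, "wx": 0, "wy": 0, "wz": 0.001, "claw": 0.25},
    {"dx": -0.003, "dy": -0.001, "dz": 0.074, "wx": 0, "wy": 0, "wz": 0.001, "claw": 0.25},
    {"dx": -0.003, "dy": -0.001, "dz": 0.037, "wx": 0, "wy": 0, "wz": 0.001, "claw": 0.25},
    {"dx": -0.003, "dy": -0.001, "dz": 0.037, "wx": 0, "wy": 0, "wz": 0.001, "claw": -1},
    {"dx": 0.03, "dy": -0.001, "dz": 0.037, "wx": 0, "wy": 0, "wz": 0.001, "claw": -1},
    {"dx": 0.062, "dy": -0.001, "dz": 0.037, "wx": 0, "wy": 0, "wz": 0.001, "claw": -1},
    {"dx": 0.062, "dy": -0.001, "dz": 0.037, "wx": 0, "wy": 0, "wz": 0.001, "claw": -1},
    {"dx": 0.062, "dy": -0.001, "dz": 0.037, "wx": 0, "wy": 0, "wz": 0.001, "claw": -1},
    {"dx": 0.062, "dy": -0.001, "dz": 0.037, "wx": 0, "wy": 0, "wz": 0.001, "claw": -1},
    {"dx": 0.062, "dy": -0.001, "dz": 0.037, "wx": 0, "wy": 0, "wz": 0.001, "claw": -1},
    {"dx": 0.062, "dy": -0.001, "dz": 0.037, "wx": 0, "wy": 0, "wz": 0.001, "claw": -1},
    {"dx": 0.062, "dy": -0.001, "dz": 0.037, "wx": 0, "wy": 0, "wz": 0.001, "claw": -1},
    {"dx": 0.062, "dy": -0.001, "dz": 0.037, "wx": 0, "wy": 0, "wz": 0.001, "claw": -1},
    {"dx": 0.062, "dy": -0.001, "dz": 0.037, "wx": 0, "wy": 0, "wz": 0.001, "claw": -1},
    {"dx": 0.062, "dy": -0.001, "dz": 0.037, "wx": 0, "wy": 0, "wz": 0.001, "claw": -1},
  ],
)

```text
clock: 39.75
ee_pos: [0.433, -0.1607, 0.1286]
orientation: [[-0.788, 0.615, 0.001], [0.615, 0.788, -0.001], [-0.001, -0.0, -1.0]]
wrist_force: [0.7, 0.5, 0.0]
finger_gap: 0.0005
```

```bash
python3 - <<'E'
from h import *
a=-38.01
plan((*bx(-.186,0,.1135),a),(*bx(-.088,0,.1135),a))
E
```

```text
clock 39.75 pos [ 0.433  -0.1607  0.1286] ang 142.0 gap 0.0005 F [0.7 0.5 0. ]
dx -0.0016 dy 0.0002 dz 0.0394 wx -0.000 wy 0.001 wz 0.000  q6 -1.26
dx -0.0996 dy 0.0002 dz 0.0395 wx -0.000 wy 0.001 wz 0.000  q6 -1.32
```

Call:
jog_arm(
  moves=[
    {"dx": 0, "dy": 0, "dz": 0.03, "wx": 0, "wy": 0, "wz": 0, "claw": -1},
    {"dx": -0.001, "dy": 0, "dz": 0.0393, "wx": 0, "wy": 0, "wz": 0, "claw": -1},
    {"dx": -0.012, "dy": 0, "dz": 0.0393, "wx": 0, "wy": 0, "wz": 0, "claw": -1},
    {"dx": -0.024, "dy": 0, "dz": 0.0393, "wx": 0, "wy": 0, "wz": 0, "claw": -1},
    {"dx": -0.036, "dy": 0, "dz": 0.0393, "wx": 0, "wy": 0, "wz": 0, "claw": -1},
    {"dx": -0.048, "dy": 0, "dz": 0.0393, "wx": 0, "wy": 0, "wz": 0, "claw": -1},
    {"dx": -0.06, "dy": 0, "dz": 0.0393, "wx": 0, "wy": 0, "wz": 0, "claw": -1},
    {"dx": -0.07, "dy": 0, "dz": 0.0393, "wx": 0, "wy": 0, "wz": 0, "claw": -1},
    {"dx": -0.08, "dy": 0, "dz": 0.0393, "wx": 0, "wy": 0, "wz": 0, "claw": -1},
    {"dx": -0.09, "dy": 0, "dz": 0.0393, "wx": 0, "wy": 0, "wz": 0, "claw": -1},
    {"dx": -0.097, "dy": 0, "dz": 0.0393, "wx": 0, "wy": 0, "wz": 0, "claw": -1},
    {"dx": -0.0995, "dy": 0, "dz": 0.0393, "wx": 0, "wy": 0, "wz": 0, "claw": -1},
    {"dx": -0.0995, "dy": 0, "dz": 0.0393, "wx": 0, "wy": 0, "wz": 0, "claw": -1},
    {"dx": -0.085, "dy": 0, "dz": 0.0, "wx": 0, "wy": 0, "wz": 0, "claw": -0.2},
    {"dx": -0.045, "dy": 0, "dz": -0.045, "wx": 0, "wy": 0, "wz": 0, "claw": -0.2},
    {"dx": -0.001, "dy": 0, "dz": -0.05, "wx": 0, "wy": 0, "wz": 0, "claw": -0.2},
    {"dx": -0.001, "dy": 0, "dz": -0.05, "wx": 0, "wy": 0, "wz": 0, "claw": -0.2},
  ],
)

```text
clock: 41.45
ee_pos: [0.4296, -0.1582, 0.18]
orientation: [[-0.789, 0.615, -0.0], [0.615, 0.789, -0.0], [0.0, -0.0, -1.0]]
wrist_force: [-0.4, 1.2, 0.4]
finger_gap: 0.0297
```

```bash

python3 chk.py 4; python3 -c "
from h import *
p=np.load('box.npy')
D=bx(-.025,-.12,.0);a=np.degrees(p[2])-60
print(a)
plan((D[0],D[1],.19,a),(D[0],D[1],.15,a),(D[0],D[1],.100,a))"
```

```text
top [268. 170.] 769 200 104 100 45.3
-98.01375766710714
clock 41.6 pos [ 0.4338 -0.1612  0.1789] ang 142.0 gap 0.0365 F [0.5 0.5 0.3]
dx -0.1615 dy -0.1200 dz 0.0135 wx 0.000 wy 0.001 wz 0.667  q6 -0.49
dx -0.1615 dy -0.1200 dz 0.0535 wx 0.000 wy 0.001 wz 0.667  q6 -0.49
dx -0.1614 dy -0.1200 dz 0.1035 wx 0.000 wy 0.001 wz 0.667  q6 -0.49
```

View pics/wc4.png

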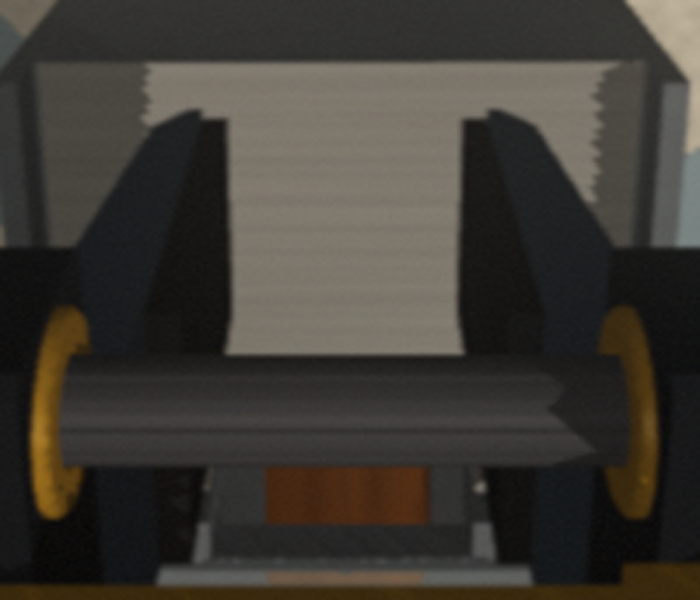

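View pics/topc4.png

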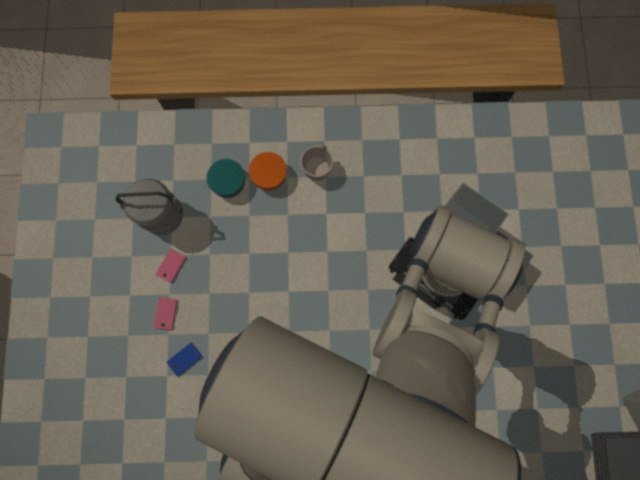

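View pics/scenec4.png

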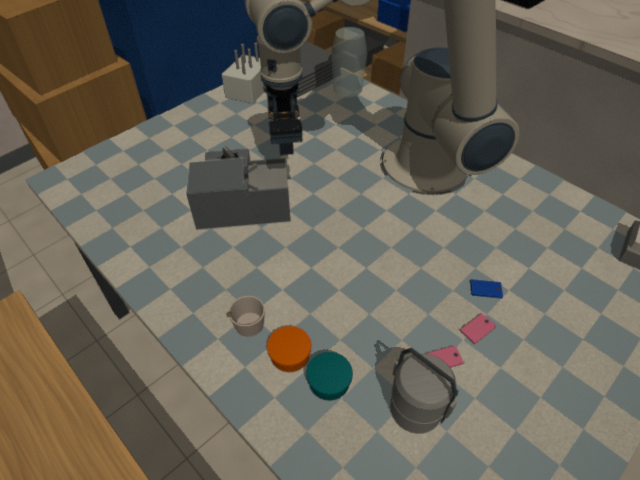

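All four tallies are returned; neither the top nor the scene view shows any brown plate, and only the pink and blue look-alikes are left. Now the dial: hover over it and check the pointer.

Call:
jog_arm(
  moves=[
    {"dx": -0.1615, "dy": -0.12, "dz": 0.0, "wx": 0, "wy": 0.001, "wz": 0.667, "claw": -0.2},
    {"dx": -0.1615, "dy": -0.12, "dz": 0.0, "wx": 0, "wy": 0.001, "wz": 0.667, "claw": -0.2},
    {"dx": -0.1615, "dy": -0.12, "dz": 0.0, "wx": 0, "wy": 0.001, "wz": 0.667, "claw": -0.2},
    {"dx": -0.1615, "dy": -0.12, "dz": 0.0, "wx": 0, "wy": 0.001, "wz": 0.667, "claw": -0.2},
    {"dx": -0.1615, "dy": -0.12, "dz": 0.0, "wx": 0, "wy": 0.001, "wz": 0.667, "claw": -0.2},
    {"dx": -0.1615, "dy": -0.12, "dz": 0.0, "wx": 0, "wy": 0.001, "wz": 0.667, "claw": -0.2},
    {"dx": -0.1615, "dy": -0.12, "dz": 0.0, "wx": 0, "wy": 0.001, "wz": 0.667, "claw": -0.2},
    {"dx": -0.1615, "dy": -0.12, "dz": 0.0, "wx": 0, "wy": 0.001, "wz": 0.667, "claw": -0.2},
    {"dx": -0.1615, "dy": -0.12, "dz": 0.0, "wx": 0, "wy": 0.001, "wz": 0.667, "claw": -0.2},
    {"dx": -0.1615, "dy": -0.12, "dz": 0.0, "wx": 0, "wy": 0.001, "wz": 0.667, "claw": -0.2},
  ],
)

```text
clock: 42.6
ee_pos: [0.4874, -0.3553, 0.1788]
orientation: [[0.135, 0.991, 0.0], [0.991, -0.135, 0.0], [0.0, 0.0, -1.0]]
wrist_force: [-0.5, -0.6, -0.7]
finger_gap: 0.0364
```

```bash
python3 - <<'E'
from h import *
p=np.load('box.npy')
D=bx(-.025,-.12,.0);a=np.degrees(p[2])-60
plan((D[0],D[1],.15,a),(D[0],D[1],.103,a))
P=par('wrist');print(proj(P,[[D[0],D[1],.121]]))
im=bot.grab_frame('wrist');cv2.imwrite('pics/d1.png',im[:,:,::-1])
E
```

```text
clock 42.6 pos [ 0.4874 -0.3553  0.1788] ang 82.2 gap 0.0364 F [-0.5 -0.6 -0.7]
dx 0.0001 dy -0.0001 dz 0.0531 wx 0.000 wy -0.000 wz 0.003  q6 -0.49
dx 0.0001 dy -0.0001 dz 0.1001 wx 0.000 wy -0.000 wz 0.003  q6 -0.49
[[318.81817856 245.04232541]]
```

View pics/d1.png

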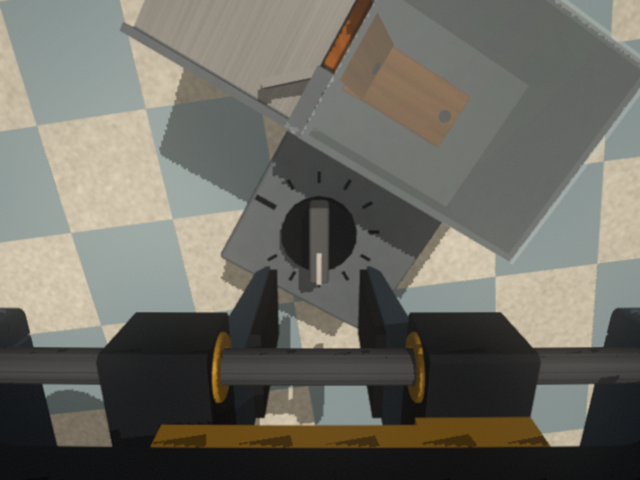

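```bash
python3 - <<'E'
import cv2
im=cv2.imread('pics/d1.png');cv2.imwrite('pics/d1c.png',cv2.resize(im[0:160,250:510],None,fx=3,fy=3,interpolation=cv2.INTER_CUBIC))
cv2.imwrite('pics/d1d.png',cv2.resize(im[130:330,220:430],None,fx=3,fy=3,interpolation=cv2.INTER_CUBIC))
E
```

```text
(no output)
```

View pics/d1c.png

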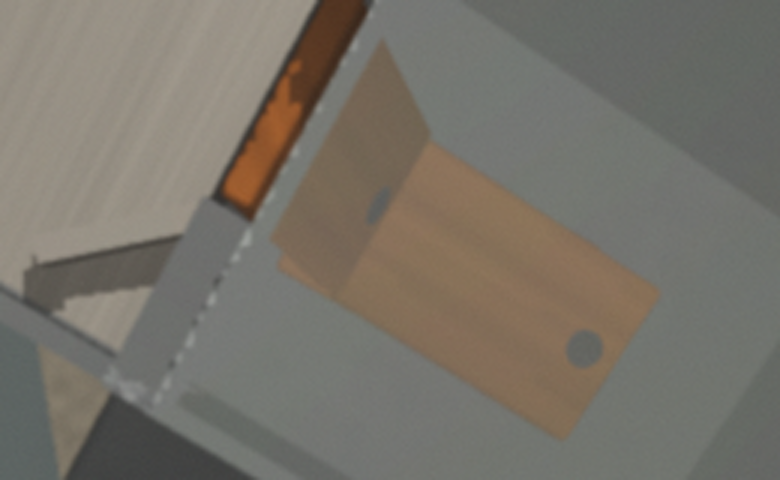

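View pics/d1d.png

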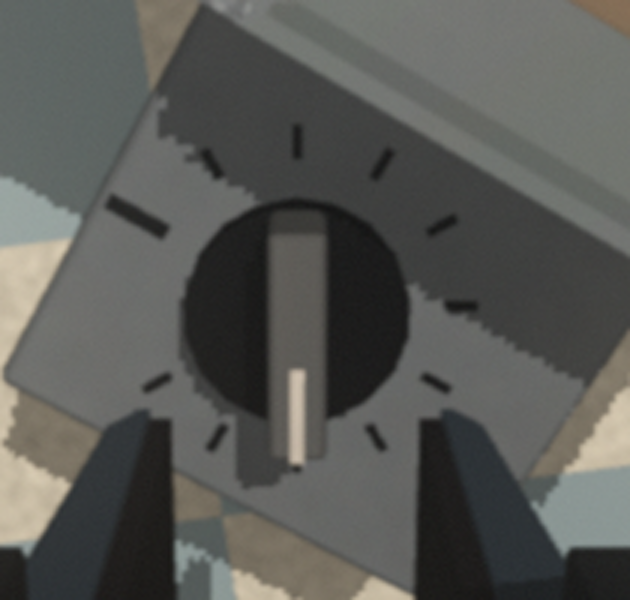

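```bash
python3 - <<'E'
from h import *
P=par('wrist');p=np.load('box.npy');R,t=boxmat(p)
for nm,uv in (('low edge',[(361.7,100),(393.3,46.7)]),('up edge',[(340.7,80),(377.3,13.3)]),('flat',[(438,146),(469.5,97.5)]),('flatlong',[(469.5,97.5),(393.3,46.7)])):
  for z in (.01,.02,.03,.04,.06,.08,.1,.12):
    X=toplane(P,uv,z)[:,:2];b=(X-t)@R*1000
    print(nm,z,round(np.linalg.norm(X[1]-X[0])*1000,1),b.round().tolist())
E
```

```text
low edge 0.01 48.2 [[-40.0, -22.0], [-39.0, 26.0]]
low edge 0.02 46.9 [[-41.0, -23.0], [-40.0, 24.0]]
low edge 0.03 45.5 [[-41.0, -24.0], [-41.0, 22.0]]
low edge 0.04 44.2 [[-42.0, -24.0], [-42.0, 20.0]]
low edge 0.06 41.6 [[-44.0, -26.0], [-43.0, 16.0]]
low edge 0.08 38.9 [[-45.0, -27.0], [-45.0, 12.0]]
low edge 0.1 36.3 [[-47.0, -29.0], [-46.0, 8.0]]
low edge 0.12 33.6 [[-48.0, -30.0], [-48.0, 4.0]]
up edge 0.01 57.7 [[-63.0, -18.0], [-64.0, 40.0]]
up edge 0.02 56.1 [[-63.0, -19.0], [-64.0, 38.0]]
up edge 0.03 54.6 [[-64.0, -19.0], [-64.0, 35.0]]
up edge 0.04 53.0 [[-64.0, -20.0], [-64.0, 33.0]]
up edge 0.06 49.8 [[-64.0, -22.0], [-64.0, 28.0]]
up edge 0.08 46.6 [[-64.0, -24.0], [-65.0, 23.0]]
up edge 0.1 43.5 [[-64.0, -25.0], [-65.0, 18.0]]
up edge 0.12 40.3 [[-65.0, -27.0], [-65.0, 13.0]]
flat 0.01 46.5 [[38.0, -21.0], [38.0, 25.0]]
flat 0.02 45.2 [[35.0, -22.0], [35.0, 23.0]]
flat 0.03 43.9 [[32.0, -23.0], [32.0, 21.0]]
flat 0.04 42.7 [[29.0, -23.0], [29.0, 19.0]]
flat 0.06 40.1 [[23.0, -25.0], [23.0, 15.0]]
flat 0.08 37.6 [[17.0, -26.0], [17.0, 11.0]]
flat 0.1 35.0 [[12.0, -28.0], [12.0, 7.0]]
flat 0.12 32.5 [[6.0, -29.0], [6.0, 3.0]]
flatlong 0.01 77.0 [[38.0, 25.0], [-39.0, 26.0]]
flatlong 0.02 74.9 [[35.0, 23.0], [-40.0, 24.0]]
flatlong 0.03 72.8 [[32.0, 21.0], [-41.0, 22.0]]
flatlong 0.04 70.7 [[29.0, 19.0], [-42.0, 20.0]]
flatlong 0.06 66.5 [[23.0, 15.0], [-43.0, 16.0]]
flatlong 0.08 62.2 [[17.0, 11.0], [-45.0, 12.0]]
flatlong 0.1 58.0 [[12.0, 7.0], [-46.0, 8.0]]
flatlong 0.12 53.8 [[6.0, 3.0], [-48.0, 4.0]]
```

The pointer is at mark 8, counted clockwise from the long mark. Through the clear lid I can see a flat tally on the floor and another leaning against the front wall, its top at about 94 mm, below the shelf. Now descend onto the bar, grip, and turn two clicks CCW.

Call:
jog_arm(
  moves=[
    {"dx": 0, "dy": 0, "dz": 0.04, "wx": 0, "wy": 0, "wz": 0.003, "claw": -0.2},
    {"dx": 0, "dy": 0, "dz": 0.075, "wx": 0, "wy": 0, "wz": 0.003, "claw": -0.2},
    {"dx": 0, "dy": 0, "dz": 0.095, "wx": 0, "wy": 0, "wz": 0.003, "claw": -0.2},
    {"dx": 0, "dy": 0, "dz": 0.1, "wx": 0, "wy": 0, "wz": 0.003, "claw": -0.2},
    {"dx": 0, "dy": 0, "dz": 0.1, "wx": 0, "wy": 0, "wz": 0.003, "claw": -1},
    {"dx": 0, "dy": 0, "dz": 0.1, "wx": 0, "wy": 0, "wz": 0.003, "claw": -1},
    {"dx": 0, "dy": 0, "dz": 0.1, "wx": 0, "wy": 0, "wz": 0.003, "claw": -1},
    {"dx": 0, "dy": 0, "dz": 0.1, "wx": 0, "wy": 0, "wz": 0.003, "claw": -1},
    {"dx": 0, "dy": 0, "dz": 0.1, "wx": 0, "wy": 0, "wz": 0.003, "claw": -1},
    {"dx": 0, "dy": 0, "dz": 0.1, "wx": 0, "wy": 0, "wz": 0.003, "claw": -1},
    {"dx": 0, "dy": 0, "dz": 0.1, "wx": 0, "wy": 0, "wz": 0.003, "claw": -1},
  ],
  newtons=30,
)

```text
clock: 43.75
ee_pos: [0.4879, -0.3557, 0.0802]
orientation: [[0.141, 0.99, 0.002], [0.99, -0.141, -0.001], [-0.001, 0.002, -1.0]]
wrist_force: [-1.5, 0.1, 7.4]
finger_gap: 0.013
```

Gripped at 13 mm, which is the bar's width. Turn 60° CCW, easing up 1 mm.

Call:
jog_arm(
  moves=[
    {"dx": 0, "dy": 0, "dz": -0.001, "wx": 0, "wy": 0, "wz": -0.06, "claw": -1},
    {"dx": 0, "dy": 0, "dz": -0.001, "wx": 0, "wy": 0, "wz": -0.12, "claw": -1},
    {"dx": 0, "dy": 0, "dz": -0.001, "wx": 0, "wy": 0, "wz": -0.18, "claw": -1},
    {"dx": 0, "dy": 0, "dz": -0.001, "wx": 0, "wy": 0, "wz": -0.24, "claw": -1},
    {"dx": 0, "dy": 0, "dz": -0.001, "wx": 0, "wy": 0, "wz": -0.3, "claw": -1},
    {"dx": 0, "dy": 0, "dz": -0.001, "wx": 0, "wy": 0, "wz": -0.36, "claw": -1},
    {"dx": 0, "dy": 0, "dz": -0.001, "wx": 0, "wy": 0, "wz": -0.42, "claw": -1},
    {"dx": 0, "dy": 0, "dz": -0.001, "wx": 0, "wy": 0, "wz": -0.48, "claw": -1},
    {"dx": 0, "dy": 0, "dz": -0.001, "wx": 0, "wy": 0, "wz": -0.54, "claw": -1},
    {"dx": 0, "dy": 0, "dz": -0.001, "wx": 0, "wy": 0, "wz": -0.6, "claw": -1},
    {"dx": 0, "dy": 0, "dz": -0.001, "wx": 0, "wy": 0, "wz": -0.667, "claw": -1},
    {"dx": 0, "dy": 0, "dz": -0.001, "wx": 0, "wy": 0, "wz": -0.667, "claw": -1},
    {"dx": 0, "dy": 0, "dz": -0.001, "wx": 0, "wy": 0, "wz": -0.667, "claw": -1},
  ],
)

```text
clock: 45.05
ee_pos: [0.4871, -0.3559, 0.0806]
orientation: [[-0.788, 0.616, 0.0], [0.616, 0.788, -0.001], [-0.001, -0.001, -1.0]]
wrist_force: [-0.4, -4.9, -18.5]
finger_gap: 0.0128
```

```bash
python3 - <<'E'
from h import *
p=np.load('box.npy')
D=bx(-.025,-.12,.0);a=np.degrees(p[2])
plan((D[0],D[1],.19,a),(D[0],D[1],.104,a))
E
```

```text
clock 45.05 pos [ 0.4871 -0.3559  0.0806] ang 142.0 gap 0.0128 F [ -0.4  -4.9 -18.5]
dx 0.0002 dy 0.0006 dz -0.0851 wx -0.000 wy 0.001 wz -0.000  q6 -1.54
dx 0.0002 dy 0.0007 dz 0.0009 wx -0.000 wy 0.001 wz -0.000  q6 -1.54
```

Turned. Open, rise and look.

Call:
jog_arm(
  moves=[
    {"dx": 0, "dy": 0, "dz": 0.0, "wx": 0, "wy": 0, "wz": 0, "claw": -0.2},
    {"dx": 0, "dy": 0, "dz": 0.0, "wx": 0, "wy": 0, "wz": 0, "claw": -0.2},
    {"dx": 0, "dy": 0, "dz": 0.0, "wx": 0, "wy": 0, "wz": 0, "claw": -0.2},
    {"dx": 0, "dy": 0, "dz": 0.0, "wx": 0, "wy": 0, "wz": 0, "claw": -0.2},
    {"dx": 0, "dy": 0, "dz": 0.0, "wx": 0, "wy": 0, "wz": 0, "claw": -0.2},
    {"dx": 0, "dy": 0, "dz": -0.04, "wx": 0, "wy": 0, "wz": 0, "claw": -0.2},
    {"dx": 0, "dy": 0, "dz": -0.09, "wx": 0, "wy": 0, "wz": 0, "claw": -0.2},
    {"dx": 0, "dy": 0, "dz": -0.095, "wx": 0, "wy": 0, "wz": 0, "claw": -0.2},
    {"dx": 0, "dy": 0, "dz": -0.095, "wx": 0, "wy": 0, "wz": 0, "claw": -0.2},
  ],
)

```text
clock: 45.95
ee_pos: [0.4878, -0.3563, 0.1772]
orientation: [[-0.788, 0.616, 0.003], [0.616, 0.788, -0.003], [-0.004, -0.001, -1.0]]
wrist_force: [-0.4, -0.0, -0.4]
finger_gap: 0.037
```

```bash
python3 - <<'E'
from h import *
p=np.load('box.npy')
D=bx(-.025,-.12,.0);a=np.degrees(p[2])
plan((D[0],D[1],.19,a),(D[0],D[1],.104,a))
im=bot.grab_frame('wrist');cv2.imwrite('pics/d2.png',im[:,:,::-1])
E
```

```text
clock 45.95 pos [ 0.4878 -0.3563  0.1772] ang 142.0 gap 0.037 F [-0.4 -0.  -0.4]
dx 0.0011 dy 0.0006 dz 0.0115 wx -0.000 wy 0.003 wz -0.000  q6 -1.54
dx 0.0015 dy 0.0007 dz 0.0975 wx -0.000 wy 0.003 wz -0.000  q6 -1.54
```

View pics/d2.png

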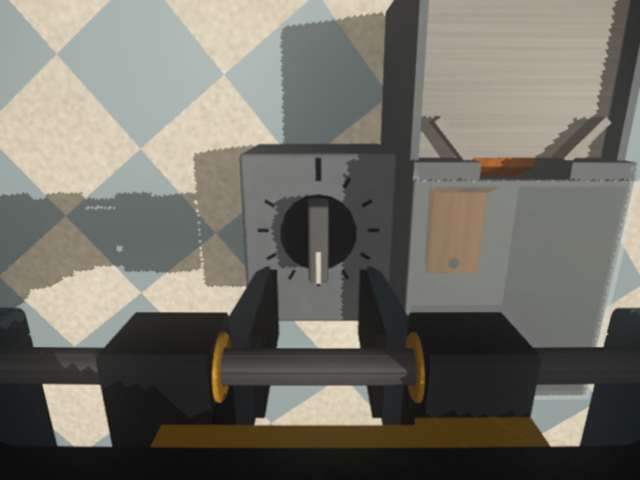

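The pointer is now exactly opposite the long mark, so it reads 6. I'll grip once more for the last two clicks.

Call:
jog_arm(
  moves=[
    {"dx": 0.001, "dy": 0.0006, "dz": 0.04, "wx": 0, "wy": 0.003, "wz": 0, "claw": -0.2},
    {"dx": 0.001, "dy": 0.0006, "dz": 0.075, "wx": 0, "wy": 0.003, "wz": 0, "claw": -0.2},
    {"dx": 0.0015, "dy": 0.0006, "dz": 0.093, "wx": 0, "wy": 0.003, "wz": 0, "claw": -0.2},
    {"dx": 0.0015, "dy": 0.0006, "dz": 0.096, "wx": 0, "wy": 0.003, "wz": 0, "claw": -0.2},
    {"dx": 0.0015, "dy": 0.0006, "dz": 0.096, "wx": 0, "wy": 0.003, "wz": 0, "claw": -1},
    {"dx": 0.0015, "dy": 0.0006, "dz": 0.096, "wx": 0, "wy": 0.003, "wz": 0, "claw": -1},
    {"dx": 0.0015, "dy": 0.0006, "dz": 0.096, "wx": 0, "wy": 0.003, "wz": 0, "claw": -1},
    {"dx": 0.0015, "dy": 0.0006, "dz": 0.096, "wx": 0, "wy": 0.003, "wz": 0, "claw": -1},
    {"dx": 0.0015, "dy": 0.0006, "dz": 0.096, "wx": 0, "wy": 0.003, "wz": 0, "claw": -1},
    {"dx": 0.0015, "dy": 0.0006, "dz": 0.096, "wx": 0, "wy": 0.003, "wz": 0, "claw": -1},
    {"dx": 0.0015, "dy": 0.0006, "dz": 0.096, "wx": 0, "wy": 0.003, "wz": 0, "claw": -1},
  ],
  newtons=30,
)

```text
clock: 47.1
ee_pos: [0.4865, -0.3553, 0.0806]
orientation: [[-0.788, 0.616, -0.002], [0.616, 0.788, -0.0], [0.001, -0.001, -1.0]]
wrist_force: [-3.2, -3.8, 3.5]
finger_gap: 0.0128
```

Call:
jog_arm(
  moves=[
    {"dx": 0, "dy": 0, "dz": 0, "wx": 0, "wy": 0, "wz": -0.06, "claw": -1},
    {"dx": 0, "dy": 0, "dz": 0, "wx": 0, "wy": 0, "wz": -0.12, "claw": -1},
    {"dx": 0, "dy": 0, "dz": 0, "wx": 0, "wy": 0, "wz": -0.18, "claw": -1},
    {"dx": 0, "dy": 0, "dz": 0, "wx": 0, "wy": 0, "wz": -0.24, "claw": -1},
    {"dx": 0, "dy": 0, "dz": 0, "wx": 0, "wy": 0, "wz": -0.3, "claw": -1},
    {"dx": 0, "dy": 0, "dz": 0, "wx": 0, "wy": 0, "wz": -0.36, "claw": -1},
    {"dx": 0, "dy": 0, "dz": 0, "wx": 0, "wy": 0, "wz": -0.42, "claw": -1},
    {"dx": 0, "dy": 0, "dz": 0, "wx": 0, "wy": 0, "wz": -0.48, "claw": -1},
    {"dx": 0, "dy": 0, "dz": 0, "wx": 0, "wy": 0, "wz": -0.54, "claw": -1},
    {"dx": 0, "dy": 0, "dz": 0, "wx": 0, "wy": 0, "wz": -0.6, "claw": -1},
    {"dx": 0, "dy": 0, "dz": 0, "wx": 0, "wy": 0, "wz": -0.667, "claw": -1},
    {"dx": 0, "dy": 0, "dz": 0, "wx": 0, "wy": 0, "wz": -0.667, "claw": -1},
    {"dx": 0, "dy": 0, "dz": 0, "wx": 0, "wy": 0, "wz": -0.667, "claw": -1},
  ],
)

```text
clock: 48.4
ee_pos: [0.4862, -0.3567, 0.0807]
orientation: [[-0.927, -0.375, -0.002], [-0.375, 0.927, -0.002], [0.003, -0.001, -1.0]]
wrist_force: [-3.3, -11.6, -11.3]
finger_gap: 0.0127
```

Call:
jog_arm(
  moves=[
    {"dx": 0, "dy": 0, "dz": 0.0, "wx": 0, "wy": 0, "wz": 0, "claw": -0.2},
    {"dx": 0, "dy": 0, "dz": 0.0, "wx": 0, "wy": 0, "wz": 0, "claw": -0.2},
    {"dx": 0, "dy": 0, "dz": 0.0, "wx": 0, "wy": 0, "wz": 0, "claw": -0.2},
    {"dx": 0, "dy": 0, "dz": 0.0, "wx": 0, "wy": 0, "wz": 0, "claw": -0.2},
    {"dx": 0, "dy": 0, "dz": 0.0, "wx": 0, "wy": 0, "wz": 0, "claw": -0.2},
    {"dx": 0, "dy": 0, "dz": -0.04, "wx": 0, "wy": 0, "wz": 0, "claw": -0.2},
    {"dx": 0, "dy": 0, "dz": -0.09, "wx": 0, "wy": 0, "wz": 0, "claw": -0.2},
    {"dx": 0, "dy": 0, "dz": -0.12, "wx": 0, "wy": 0, "wz": 0, "claw": -0.2},
    {"dx": 0, "dy": 0, "dz": -0.12, "wx": 0, "wy": 0, "wz": 0, "claw": -0.2},
  ],
)

```text
clock: 49.3
ee_pos: [0.4883, -0.3579, 0.2054]
orientation: [[-0.927, -0.375, 0.004], [-0.375, 0.927, -0.007], [-0.001, -0.008, -1.0]]
wrist_force: [0.7, 0.6, -0.2]
finger_gap: 0.0367
```

```bash
python3 - <<'E'
from h import *
o=bot.get_obs();print(o['clock'],o['qpos'].round(2))
im=bot.grab_frame('wrist');cv2.imwrite('pics/d3.png',im[:,:,::-1])
E
```

```text
49.3 [-0.73  0.45  1.38 -0.    1.3  -2.68]
```

View pics/d3.png

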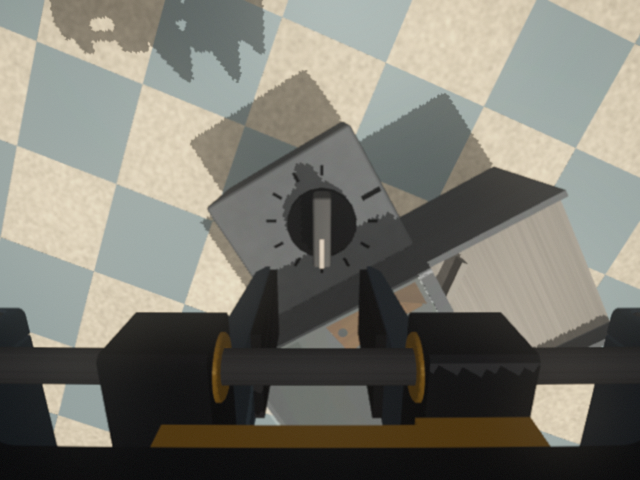

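Counting clockwise from the long mark (372,193) gives 1 (375,220), 2 (365,245), 3 (347,262), so the pointer (322,262) is at 4. I'll raise the arm over the box for a final check of the bin and dial.

```bash
python3 - <<'E'
from h import *
D=bx(.01,-.02,.0)
plan((D[0],D[1],.34,202),(D[0],D[1],.34,142))
E
```

```text
clock 49.35 pos [ 0.4874 -0.3571  0.2028] ang -158.0 gap 0.0369 F [-0.4 -0.4 -1.1]
dx -0.1046 dy 0.0208 dz -0.1131 wx -0.003 wy -0.001 wz 0.000  q6 -2.43
dx -0.1046 dy 0.0208 dz -0.1131 wx -0.003 wy 0.001 wz 0.667  q6 -1.38
```

Call:
jog_arm(
  moves=[
    {"dx": 0, "dy": 0, "dz": -0.05, "wx": 0, "wy": 0, "wz": 0.09, "claw": -0.2},
    {"dx": -0.03, "dy": 0.006, "dz": -0.1, "wx": 0, "wy": 0, "wz": 0.18, "claw": -0.2},
    {"dx": -0.07, "dy": 0.012, "dz": -0.11, "wx": 0, "wy": 0, "wz": 0.27, "claw": -0.2},
    {"dx": -0.1, "dy": 0.02, "dz": -0.113, "wx": 0, "wy": 0, "wz": 0.36, "claw": -0.2},
    {"dx": -0.1046, "dy": 0.0208, "dz": -0.113, "wx": 0, "wy": 0, "wz": 0.45, "claw": -0.2},
    {"dx": -0.1046, "dy": 0.0208, "dz": -0.113, "wx": 0, "wy": 0, "wz": 0.54, "claw": -0.2},
    {"dx": -0.1046, "dy": 0.0208, "dz": -0.113, "wx": 0, "wy": 0, "wz": 0.63, "claw": -0.2},
    {"dx": -0.1046, "dy": 0.0208, "dz": -0.113, "wx": 0, "wy": 0, "wz": 0.667, "claw": -0.2},
    {"dx": -0.1046, "dy": 0.0208, "dz": -0.113, "wx": 0, "wy": 0, "wz": 0.667, "claw": -0.2},
  ],
)

```text
clock: 50.25
ee_pos: [0.5761, -0.2977, 0.314]
orientation: [[-0.787, 0.616, -0.001], [0.616, 0.787, -0.004], [-0.002, -0.003, -1.0]]
wrist_force: [0.2, -0.3, 0.1]
finger_gap: 0.0368
```

```bash
python3 - <<'E'
from h import *
im=bot.grab_frame('wrist');cv2.imwrite('pics/e1.png',im[:,:,::-1])
im=bot.grab_frame('scene');cv2.imwrite('pics/e_s.png',im[:,:,::-1])
E
```

```text
(no output)
```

View pics/e1.png

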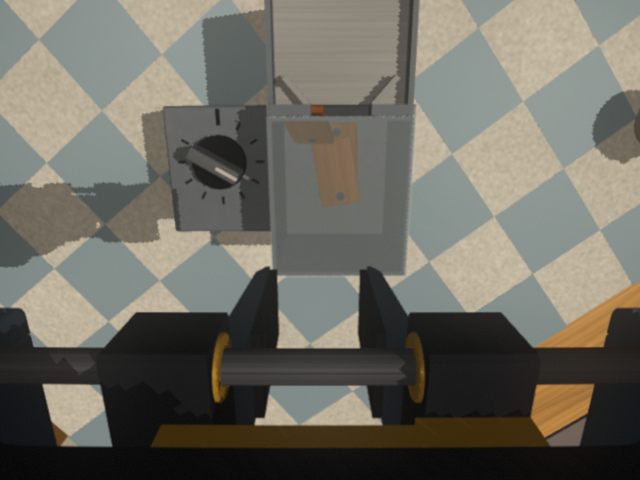

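View pics/e_s.png

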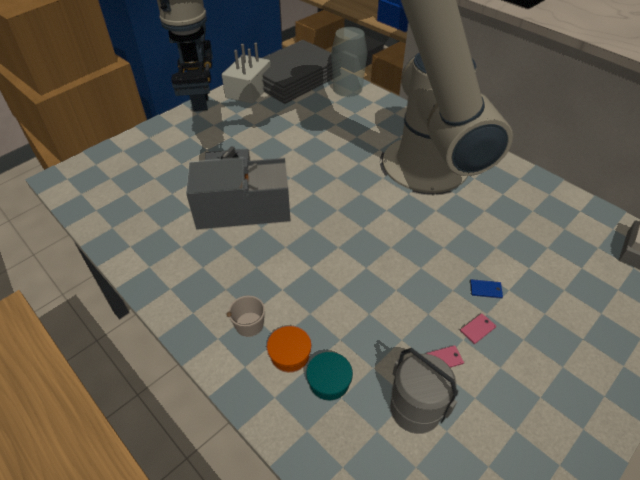

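```bash
python3 - <<'E'
import cv2
im=cv2.imread('pics/e1.png');cv2.imwrite('pics/e1c.png',cv2.resize(im[60:250,150:420],None,fx=2.9,fy=2.9,interpolation=cv2.INTER_CUBIC))
E
```

```text
(no output)
```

View pics/e1c.png

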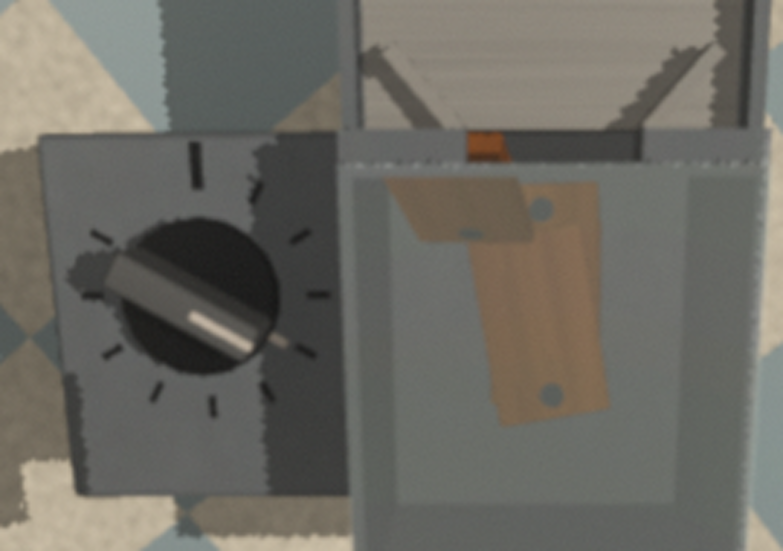

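The pointer lines up with the fourth mark clockwise from the long one. In the bin I can see two stacked tallies (eyelets at crop (552,395) and (540,208)) and a leaning one (470,233). The fourth must be underneath, because the table and shelf are clear. I'll take one last look at the table from both views, then hand in.

```bash
python3 chk.py 9; python3 - <<'E'
from h import *
o=bot.get_obs();print(o['clock'],o['wrist_force'].round(1))
bot.job_done()
E
```

```text
top [268. 170.] 767 201 105 97 -0.6
50.5 [ 0.4  0.1 -0.4]
the job is handed in; nothing more can be done
```

The four wooden tallies on the table went through the slot into the return box, and I then turned the dial from 8 to 4 in two grips of two clicks. I handed the job in at 50.5 s of the 210 s allowed, with the arm clear of everything.

**Last checks**
- **Table and shelf:** the final top and scene views show no wooden tally left on the table. The wrist view shows the shelf empty. The pink and blue plates and the bystanders were not handled, and they look to be where they started.
- **Bin:** three tallies can be made out through the lid: two stacked on the floor and one leaning against the front wall. I measured the leaning one's top at about 94 mm, below the 110 mm shelf, but it shifted sideways afterwards and I did not measure it again. The fourth is not separately visible and is presumably under the pile.
- **Dial:** the pointer lines up with the fourth mark clockwise from the long one, judged by eye from the wrist view.

**What went wrong or disagreed**
- **Missed grasps:** the first two grasps closed empty because the real fingertips sit about 24 mm higher than the reported TCP. I found this by touching down on a tally, with up to about 61 N at the wrist (limit 120 N).
- **Height offset:** it was not fully consistent. Later contacts suggested 16–21 mm, with extra vertical forces of about 10–18 N.

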